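# Change over the stack lanterns

### The job

Change over the hand lanterns for the book stacks: hang every charged lantern that now stands in the charger on the hook rail by its ring, one to a hook, hanging freely in the bend of the hook, and set every spent lantern from the cork mat upright and fully home in a charger cup. Leave the other things on the desk where they are.

Things in the scene. Friction and masses are not known exactly. Their poses are not given: they have to be found in the camera images.
- charged0: Charged lantern, in a charger cup at the start. All lanterns are alike: Ø48 mm, body 64 mm tall, black domed foot, white globe with straight sides (from 10 to 51 mm up) to grip, grey domed cap, and on top a fixed upright steel ring; 94 mm tall over all. Origin: centre of the underside; z along its axis; x is the axis of the ring's hole (ring in the y-z plane). None if absent (2 or 3 are present).
- charged1: Charged lantern, as charged0. The ring: 24 mm clear inside, of 5 mm round wire, centre on the lantern's axis 77 mm above the underside; cap slopes from Ø48 at 51 mm up to the axis at 64 mm. Foot: flat 36 mm across, rounding out to Ø48 at 10 mm up. Mass 120 to 180 g, most of it in the foot.
- charged2: Charged lantern, as charged0.
- spent0: Spent lantern, alike in shape to charged0 (origin and axes too), standing on the cork mat at the start. None if absent (2 or 3 spent ones are present).
- spent1: Spent lantern, alike in shape to charged0 (origin and axes too), standing on the cork mat at the start. None if absent (2 or 3 spent ones are present).
- spent2: Spent lantern, alike in shape to charged0 (origin and axes too), standing on the cork mat at the start. None if absent (2 or 3 spent ones are present).
- hook0 (a point): One of four alike J-hooks of 5 mm round wire, 85 mm apart along the rail. Point: wire axis at the lowest point of the bend, 190 mm above the desk. x points out from the rail to the hook's tip (away from the robot, give or take the rail's yaw), y along the rail, z up. A lantern hanging there has its ring centre 9.5 mm and its underside 86.5 mm below this point.
- hook1 (a point): As hook0. The wire comes down to this point from the bar 60 mm behind (-x) at a slope of 25 degrees, bends up and out (+x) on an arc of 20 mm radius about a centre 20 mm above this point, through 65 degrees, and ends with 11 mm straight at that slope; tip 23 mm out and 21.5 mm up from this point, with a 7 mm ball.
- hook2 (a point): As hook0. Clearances: the bar and posts reach up to 39 mm above this point and lie at least 60 mm behind it; all is open in front (+x) and above.
- hook3 (a point): As hook0.
- cup0 (a point): Centre of the flat floor of one of three alike cups in the charger, 14 mm above the desk, 85 mm apart along the charger's x axis; z up. Floor 39 mm across; the wall slopes out at about 45 degrees to 63 mm across at the rim (71 mm outside), 12 mm above the floor. A lantern fully home stands upright with its underside on the floor.
- cup1 (a point): As cup0.
- cup2 (a point): As cup0.
- charger: Charger, fixed to the desk: black slab 272 x 92 x 14 mm with three dished cups standing on it in a row along x, rims 26 mm above the desk, and a grey strip with small lights, 34 mm deep and 18 mm high, along its +y side. Origin: centre of the slab's underside.
- rail: Hook rail, fixed: flat steel bar 310 mm long along its y axis on two posts (at x -73 mm, y -149 and 149 mm), with four J-hooks pointing to +x. Bar top 229 mm above the desk. Origin: on the desk below the middle of the row of hook bends.
- mat: Cork mat 290 x 190 x 3 mm, fixed, long side along x, on which the spent lanterns stand. Origin: centre of its underside. Charger and mat lie one on either side of the rail, either way round.
- books: Bystander: two books lying on the desk, 150 x 215 x 50 mm. Origin: centre of the underside.
- pencup: Bystander: dark steel pen cup, Ø68 mm, 75 mm tall, pens up to 125 mm. Origin: centre of the underside.
- correction: Bystander: small white correction-fluid bottle, Ø28 mm, 50 mm tall. Origin: centre of the underside.
Not all that is in view belongs to the job. Leave any blue look-alike of the spent2 alone.

How it is judged:
By the outcome, as a careful person would: the job done as asked, in the order asked, and still so for the second after the job is handed in, with the robot touching nothing.
Of charged0, charged1, charged2 only 2 to 3 are there at a start; the rules pass over those that are not, and their reading is None.
Of spent0, spent1, spent2 only 2 to 3 are there at a start; the rules pass over those that are not, and their reading is None.
At some moment in a run one of spent0, spent1, spent2 may be knocked a few centimetres aside while the robot is not near it.
It also fails if it takes over 210 s, if anything falls off the work surface, if the arm or the gripper's body presses on something with over 40 N, if the wrist force passes 120 N, or if a joint passes its speed limit or range.

### The arm

A 6-joint arm with a two-finger parallel gripper is mounted at the origin on the work surface. World frame = base frame: x ahead of the robot, y to its left, z up, the work surface at z = 0. Lengths are in m, angles in rad, forces in N, time in s.
With the tool pointing down it reaches from about 0.35 to 0.975 m from the base axis. Payload 4.9 kg.
Tool frame: the origin (TCP) lies at the very end of the fingers, on their centre line; the grasp point (between the pads) lies manip.grip_point_offset behind it (manip.grip_point_offset is the distance from the TCP to the grasp point, in m); z points along the fingers, y is the line along which they close (so a half turn about z gives the same grasp; the last joint's range is limited). The gripper opens to 85 mm and grips with 20 to 120 N. Pads are 22 mm wide; open, the fingers measure 114 mm over their backs; the gripper's body (76 mm by 85 mm) begins 54 mm behind the grasp point. The pads swing forward as they close: fully open they stand 13 mm farther back than shut.
Start: joints at [-1.307, 0.053, 1.613, -0, 1.476, -0.119], TCP at [0.233, -0.58, 0.231] pointing down, gripper open.
Joint ranges: [-3.01, 3.01], [-1.01, 2.22], [0.06, 2.58], [-1.02, 4.17], [0.09, 2.62], [-3.14, 3.14]. Speed limits (rad/s): [2.57, 2.57, 3.14, 3.14, 3.14, 3.14].

### API

Orientations are given as a unit quaternion [w, x, y, z].
In Python, from plant import manip gives the robot as it stands.
- The arm moves only by the shell command python3 -m crank 'ROWS' [OPENING]. ROWS is JSON, a list of rows, each an object of numbers: "x", "y", "z": the shift along the tool's x, y, z in cm; "turn": the turn about the tool's z in rad. In form: [{"x": .., "y": .., "z": .., "turn": ..}, ...]. A call has 1 to 5 rows; each row shifts and turns the commanded pose from where the row before left it, along the tool's axes as they then stand; what a row does not reach is not made up. A row lasts 1/10 s, in which the tool goes at most 50 mm and 8.59 degrees, less where a joint would pass 70% of its speed; a pose out of reach is approached as far as the arm can. A call with a gripper value outside its range is refused whole. OPENING is the opening in per cent of the stroke, from 0 (shut) to 100 (fully open), set as the call begins (- or left out, the last holds). The fingers move at their own pace and stop on an object; the grip force is fixed at half the most. Time passes only in rows, so rows that do not move let the fingers close. It gives the time, the measured TCP pose, the force, the opening and the grip force at its end, in the units of the state.
- manip.state(): the state, without advancing time (a new reading comes with each control period).
- manip.grab_frame(name): name is "scene" or "top" or "wrist"; returns (picture, depth): 384x512x3 uint8, red, green, blue; 384x512 float32, m along the optical axis (not along the pixel's ray), 0 where there is no reading.
- manip.camera_model(name): a dict with "mtx" (3x3 intrinsics, pixels), "world_to_cam" (4x4, takes a point from world to camera coordinates). Camera axes: x right, y down, z forward; pixel columns grow to the right and rows downward; lengths in m; the calibration is good to about 2 mm. The wrist camera is an equidistant fisheye: a pixel r from the principal point sees the ray r / f radians off the axis. A picture is of the moment at which its call begins: read the wrist's pose just before it. camera_model takes no time and is no camera call; for the wrist camera it gives the pose at the moment of the call.
- manip.job_done(): hands the job in; it is judged then, once.
The state is a dict: "time": time; "joint_pos": joint angles; "joint_vel": joint speeds; "joint_efforts": joint torques, N m; "tool_pos": TCP position; "tool_rot": TCP orientation; "contact_force": force on the tool from outside, world axes, zero at the start; "ft_torque": the same for the moment, N m; "gripper_width": opening from 0.0 (shut) to 1.0 (fully open); "grasp_force": force on a finger pad.
Only numpy, scipy, OpenCV 4.12 (cv2) and the standard library are available. Lean on these libraries where they do the work, as an engineer would, in place of code of your own. Each camera call takes 0.05 s, during which the arm holds its last target. There are 200 camera calls.

## Working session

There is one attempt and no reset: what is moved stays moved. The work goes in short steps, Python scripts to look and compute and a shell command to move; the robot and the scene stay as the last step left them, time stands still between calls to the robot, and variables do not carry over. Pictures are saved under pics/ and viewed, at most 14 in all, crops included, and the job is handed in when it is done.

```bash
ls; mkdir -p pics
python3 - <<'E'
from plant import manip
import cv2,numpy as np
print(manip.grip_point_offset); s=manip.state(); print(s['time'],s['tool_pos'],s['tool_rot'])
for n in("scene","top"):
    p,d=manip.grab_frame(n); cv2.imwrite(f"pics/{n}0.png",p[:,:,::-1]); np.savez(f"pics/{n}0.npz",d=d,**{k:np.array(v) for k,v in manip.camera_model(n).items() if k in("mtx","world_to_cam")})
a=cv2.imread("pics/top0.png"); cv2.imwrite("pics/top0b.png",cv2.resize(a,(800,600),interpolation=cv2.INTER_CUBIC))
E
```

```text
pics
0.0187
0.0 [ 0.23328629 -0.57916308  0.23007093] [-1.00949803e-03  9.81739721e-01  1.90226434e-01 -6.28952262e-05]
```

View pics/top0b.png

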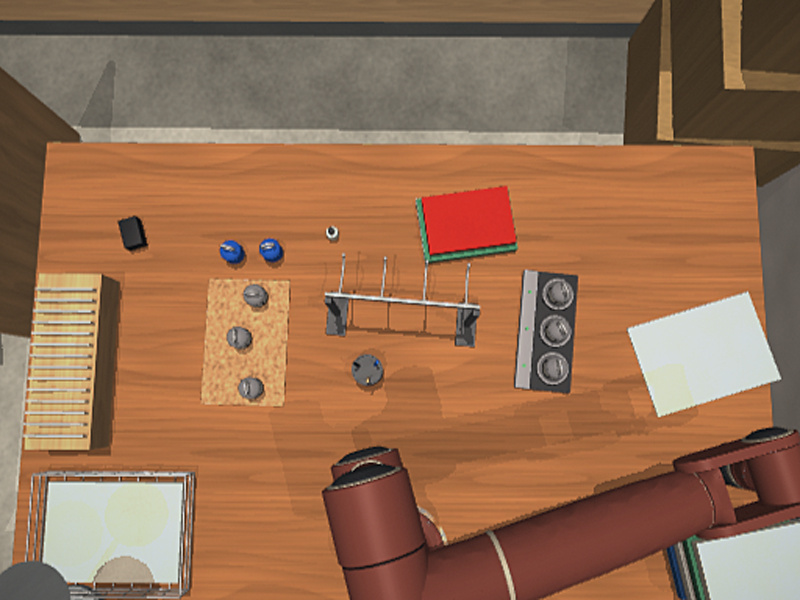

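View pics/scene0.png

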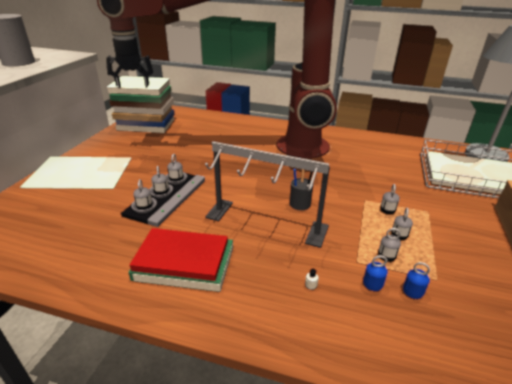

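The top view shows, in 800x600 pixels:
- Three lanterns in the charger at (557,293), (554,330) and (552,368).
- Three grey lanterns on the cork mat at (255,296), (238,338) and (250,388).
- Two blue look-alikes off the mat at (231,251) and (270,250), to be left alone.
- Four hook tips at (343,255), (385,259), (427,263) and (468,265).
- The pen cup at (368,371).

Next I'll turn these into positions and check two crops.

```bash
cat > h.py <<'E'
import numpy as np,cv2
from plant import manip
def cloud(d,K,T):
    v,u=np.mgrid[:d.shape[0],:d.shape[1]]
    P=np.stack([(u-K[0,2])/K[0,0]*d,(v-K[1,2])/K[1,1]*d,d],-1)
    R=T[:3,:3];return (P-T[:3,3])@R          # R^T (p-t)
def load(n):
    z=np.load(f"pics/{n}.npz");return cloud(z["d"],z["mtx"],z["world_to_cam"])
def pt(uv,z,K,T):  # ray at height z
    r=T[:3,:3].T@np.array([(uv[0]-K[0,2])/K[0,0],(uv[1]-K[1,2])/K[1,1],1]);c=-T[:3,:3].T@T[:3,3]
    return c+r*(z-c[2])/r[2]
E
python3 - <<'E'
from h import *
np.set_printoptions(precision=4,suppress=True)
C=load("top0");z=np.load("pics/top0.npz");K,T=z["mtx"],z["world_to_cam"]
s=0.64
for n,(a,b) in dict(ch0=(557,293),ch1=(554,330),ch2=(552,368),sp0=(255,296),sp1=(238,338),sp2=(250,388),bl0=(231,251),bl1=(270,250)).items():
    u,v=int(a*s),int(b*s); w=C[v-14:v+15,u-14:u+15].reshape(-1,3); 
    zz=np.nanmax(w[:,2]); q=w[(w[:,2]>.04)]
    print(n,'top',zz.round(3),'med',np.median(q,0), 'ray@.06',pt((a*s,b*s),.06,K,T))
for a,b in((343,255),(385,259),(427,263),(468,265)): print('tip',pt((a*s,b*s),.2115,K,T),C[int(b*s),int(a*s)])
for a,b in((325,294),(480,309)): print('bar',pt((a*s,b*s),.229,K,T))
a=cv2.imread("pics/top0.png")
c1=cv2.resize(a[170:260,325:375],None,fx=6,fy=6,interpolation=cv2.INTER_CUBIC)
c2=cv2.resize(a[170:260,125:190],None,fx=6,fy=6,interpolation=cv2.INTER_CUBIC)
cv2.imwrite("pics/c1.png",np.hstack([c2,c1]))
E
```

```text
ch0 top 1.577 med [ 0.578  -0.3582  0.0725] ray@.06 [ 0.5786 -0.3554  0.06  ]
ch1 top 1.577 med [ 0.4947 -0.3501  0.0726] ray@.06 [ 0.4954 -0.3466  0.06  ]
ch2 top 1.577 med [ 0.4121 -0.3426  0.0727] ray@.06 [ 0.4114 -0.34    0.06  ]
sp0 top 1.577 med [0.5689 0.3203 0.0618] ray@.06 [0.5673 0.3201 0.06  ]
sp1 top 1.577 med [0.4739 0.3549 0.0628] ray@.06 [0.4728 0.3544 0.06  ]
sp2 top 1.577 med [0.3638 0.3242 0.063 ] ray@.06 [0.3628 0.3236 0.06  ]
bl0 top 1.577 med [0.6703 0.3786 0.0602] ray@.06 [0.6699 0.3782 0.06  ]
bl1 top 1.577 med [0.6733 0.2897 0.0598] ray@.06 [0.6728 0.29   0.06  ]
tip [0.6295 0.1118 0.2115] [0.6278 0.1125 0.2223]
tip [0.6218 0.0264 0.2115] [0.6242 0.0277 0.2117]
tip [ 0.6141 -0.0588  0.2115] [ 0.6151 -0.0579  0.2113]
tip [ 0.6105 -0.1418  0.2115] [ 0.6122 -0.1401  0.2124]
bar [0.5464 0.1447 0.229 ]
bar [ 0.5183 -0.1632  0.229 ]
```

View pics/c1.png

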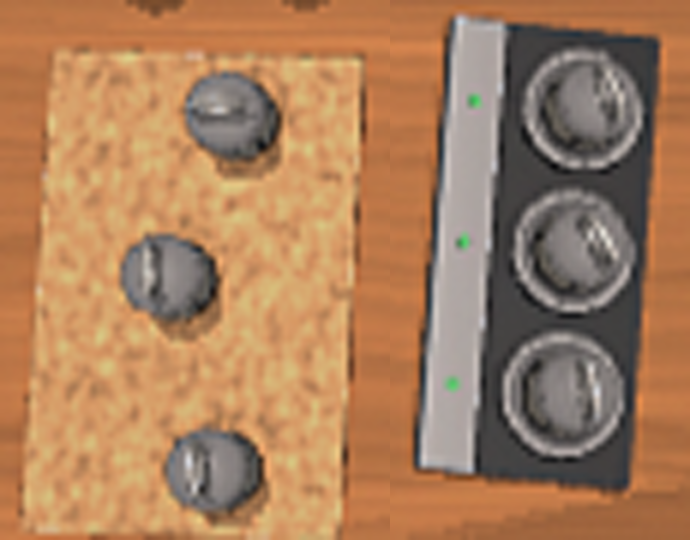

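The cup row runs close to world x and the rail yaw is about -0.09. I'll square the tool to the world axes, then go over the charger for a close look.

```bash
python3 -m crank '[{"turn":0.128,"z":-2},{"turn":0.128,"z":-2},{"turn":0.128,"z":-2}]' 82; python3 -m crank '[{"x":3.2,"y":-2.8},{"x":3.2,"y":-2.8},{"x":3.2,"y":-2.8},{"x":3.2,"y":-2.8}]'; python3 -m crank '[{"x":3.2,"y":-2.8},{"x":3.2,"y":-2.8},{"x":3.2,"y":-2.8},{"x":3.2,"y":-2.8},{}]'
cat >> h.py <<'E'
def wrist(name):
    M=manip.camera_model("wrist");s=manip.state();p,d=manip.grab_frame("wrist")
    K,T=np.array(M["mtx"]),np.array(M["world_to_cam"])
    v,u=np.mgrid[:384,:512];x=(u-K[0,2])/K[0,0];y=(v-K[1,2])/K[1,1];r=np.hypot(x,y)+1e-9
    k=np.tan(np.minimum(r,1.5))/r
    W=(np.stack([x*k*d,y*k*d,d],-1)-T[:3,3])@T[:3,:3]; W[d==0]=np.nan
    cv2.imwrite(f"pics/{name}.png",p[:,:,::-1]);np.savez(f"pics/{name}.npz",W=W,K=K,T=T)
    return p,d,W,K,T,s
E
python3 - <<'E'
from h import *
np.set_printoptions(precision=4,suppress=True)
p,d,W,K,T,s=wrist("w1");print(s['time'],s['tool_pos'],s['tool_rot'],s['joint_pos'],-T[:3,:3].T@T[:3,3],T[:3,:3])
E
```

```text
0.1 [ 0.2333 -0.5792  0.2302] [-0.0009  0.9817  0.1902 -0.0001] [-1.307   0.0533  1.6142  0.      1.476  -0.119 ] [ 0.3037 -0.551   0.3734] [[ 0.3731 -0.9278 -0.0021]
 [-0.8853 -0.3568  0.2982]
 [-0.2774 -0.1094 -0.9545]]schema error: expected keys x, y, z, turn
schema error: expected keys x, y, z, turn
schema error: expected keys x, y, z, turn
```

View pics/w1.png

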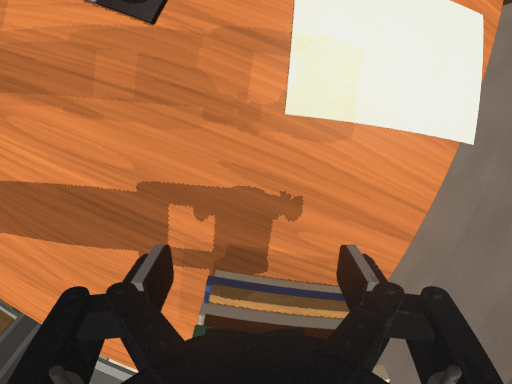

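The rows need all four keys, so nothing moved. The wrist camera sits ahead of the tool, and the charger's corner shows at the top at (130,5).

```bash
python3 -m crank '[{"x":0,"y":0,"z":-2,"turn":0.128},{"x":0,"y":0,"z":-2,"turn":0.128},{"x":0,"y":0,"z":-2,"turn":0.128}]' 82; python3 -m crank '[{"x":2.6,"y":-2.8,"z":0,"turn":0},{"x":2.6,"y":-2.8,"z":0,"turn":0},{"x":2.6,"y":-2.8,"z":0,"turn":0},{"x":2.6,"y":-2.8,"z":0,"turn":0}]'; python3 -m crank '[{"x":2.6,"y":-2.8,"z":0,"turn":0},{"x":2.6,"y":-2.8,"z":0,"turn":0},{"x":2.6,"y":-2.8,"z":0,"turn":0},{"x":2.6,"y":-2.8,"z":0,"turn":0},{"x":0,"y":0,"z":0,"turn":0}]'
python3 - <<'E'
from h import *
np.set_printoptions(precision=4,suppress=True)
p,d,W,K,T,s=wrist("w2");print(s['time'],s['tool_pos'],s['tool_rot'],s['joint_pos'])
X=W.reshape(-1,3)
for c in((.578,-.358),(.495,-.350),(.412,-.343)):
    m=np.hypot(X[:,0]-c[0],X[:,1]-c[1])<.035
    r=X[m&(X[:,2]>.088)&(X[:,2]<.115)][:,:]; b=X[m&(X[:,2]>.035)&(X[:,2]<.07)]
    if len(r)<3: print(c,len(r),X[m,2].max());continue
    cc=r[:,:2].mean(0);_,S,V=np.linalg.svd(r[:,:2]-cc,full_matrices=False)
    print(c,'ring',len(r),cc,'dir deg',np.degrees(np.arctan2(V[0,1],V[0,0])),S/np.sqrt(len(r)),'zmax',r[:,2].max(),'caps',len(b),b.mean(0) if len(b) else 0)
E
```

```text
time: 0.45
tool_pos: [0.2334, -0.5794, 0.2913]
tool_rot: [-0.001, 1.0, -0.003, -0.0]
contact_force: [-0.2, -0.2, -0.7]
gripper_width: 0.821
grasp_force: 0.0
time: 0.85
tool_pos: [0.3382, -0.4666, 0.2909]
tool_rot: [-0.0, 1.0, -0.001, -0.0]
contact_force: [0.2, 0.3, 0.3]
gripper_width: 0.817
grasp_force: 0.0
time: 1.35
tool_pos: [0.4439, -0.3529, 0.291]
tool_rot: [-0.001, 1.0, 0.002, 0.0]
contact_force: [-0.9, -0.8, -0.3]
gripper_width: 0.819
grasp_force: 0.0
1.35 [ 0.4439 -0.3529  0.291 ] [-0.0007  1.      0.002   0.0003] [-0.8036 -0.1135  1.6768  0.0014  1.5789  0.7632]
(0.578, -0.358) ring 135 [ 0.5793 -0.3655] dir deg -157.903671642626 [0.0091 0.0015] zmax 0.10994692257451162 caps 324 [ 0.5739 -0.3642  0.0634]
(0.495, -0.35) ring 131 [ 0.4976 -0.3561] dir deg -150.76524644224577 [0.0093 0.0015] zmax 0.1093804023608015 caps 243 [ 0.4993 -0.3571  0.0676]
(0.412, -0.343) ring 116 [ 0.4162 -0.3477] dir deg -171.5964911499235 [0.0088 0.0014] zmax 0.1091349658635057 caps 389 [ 0.4242 -0.3484  0.0608]
```

View pics/w2.png

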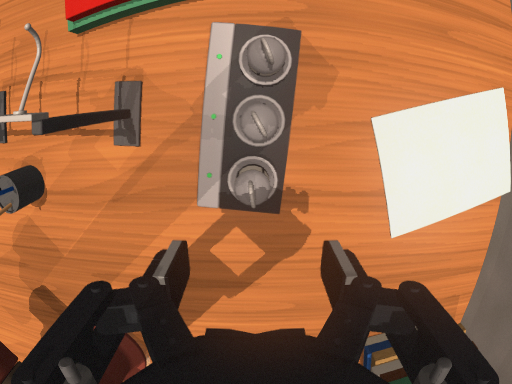

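The three rings lie at about (.580,-.366), (.497,-.356) and (.415,-.348). Their tops measure .109 and should be .108. In the wrist picture they are at (266,52), (262,125) and (252,190). I'll go above the farthest one, turn the fingers along its ring, and look once more.

```bash
cat >> h.py <<'E'
np.set_printoptions(precision=4,suppress=True)
def yaw(s):
    w,x,y,z=s['tool_rot'];return np.arctan2(2*(x*y+w*z),1-2*(y*y+z*z))
def rings(name,cs,z0=.014,view=True):
    p,d,W,K,T,s=wrist(name);X=W.reshape(-1,3);ps=yaw(s);t=np.array(s['tool_pos'])
    print('t',s['time'],'tcp',t,'psi deg',np.degrees(ps))
    for c in cs:
        m=np.hypot(X[:,0]-c[0],X[:,1]-c[1])<.04
        r=X[m&(X[:,2]>z0+.076)&(X[:,2]<z0+.1)]
        if len(r)<10: print(c,'none',len(r));continue
        q=r[:,:2].astype(np.float32);(cx,cy),(a,b),an=cv2.minAreaRect(q)
        cc=np.array([cx,cy]);_,S,V=np.linalg.svd(q-q.mean(0),full_matrices=False);ang=np.arctan2(V[0,1],V[0,0])
        e=cc-t[:2];tx=e@[np.cos(ps),np.sin(ps)];ty=e@[np.sin(ps),-np.cos(ps)]
        wr=lambda a:(a+np.pi/2)%np.pi-np.pi/2
        print(c,'c',cc,q.mean(0),'rect mm',1e3*a,1e3*b,'zmax',r[:,2].max(),'ang',np.degrees(ang),'-> x %.2f y %.2f cm turn %.3f'%(100*tx,100*ty,wr(ps-(ang+np.pi/2))))
E
python3 -m crank '[{"x":3.4,"y":0.3,"z":2,"turn":0.148},{"x":3.4,"y":0.3,"z":0,"turn":0},{"x":3.4,"y":0.3,"z":0,"turn":0},{"x":3.4,"y":0.3,"z":0,"turn":0}]' 82; python3 -m crank '[{"x":0,"y":0,"z":2,"turn":0.148},{"x":0,"y":0,"z":2,"turn":0.148},{"x":0,"y":0,"z":2,"turn":0.148},{"x":0,"y":0,"z":2,"turn":0.148},{"x":0,"y":0,"z":0,"turn":0.148}]'; python3 -m crank '[{"x":0,"y":0,"z":0,"turn":0.148},{"x":0,"y":0,"z":0,"turn":0.148},{"x":0,"y":0,"z":0,"turn":0}]'
python3 -c "
from h import *
rings('w3',[(.580,-.366),(.497,-.356),(.414,-.348)])"
```

```text
time: 1.8
tool_pos: [0.5755, -0.3845, 0.2706]
tool_rot: [-0.0, 0.997, -0.075, -0.001]
contact_force: [-0.4, -0.0, 0.8]
gripper_width: 0.822
grasp_force: 0.0
time: 2.3
tool_pos: [0.5725, -0.3831, 0.1862]
tool_rot: [-0.001, 0.901, -0.434, -0.004]
contact_force: [-0.1, 0.6, -0.2]
gripper_width: 0.822
grasp_force: 0.0
time: 2.6
tool_pos: [0.5743, -0.3843, 0.1908]
tool_rot: [0.0, 0.829, -0.559, -0.0]
contact_force: [0.2, 0.0, 0.0]
gripper_width: 0.817
grasp_force: 0.0
t 2.6 tcp [ 0.5743 -0.3843  0.1908] psi deg -67.97911839330847
(0.58, -0.366) c [ 0.5816 -0.3649] [ 0.5817 -0.3659] rect mm 32.98008441925049 5.597473122179508 zmax 0.10919605717332254 ang -158.57108 -> x -1.52 y -1.41 cm turn 0.010
(0.497, -0.356) c [ 0.5058 -0.353 ] [ 0.5063 -0.3529] rect mm 14.796596020460129 5.339743569493294 zmax 0.10879355364976853 ang -153.06815 -> x -5.47 y 5.18 cm turn -0.086
(0.414, -0.348) c [ 0.4134 -0.3493] [ 0.4132 -0.3498] rect mm 33.112380653619766 4.799460060894489 zmax 0.10917454137469605 ang -172.20656 -> x -9.27 y 13.60 cm turn 0.248
```

```bash
python3 -m crank '[{"x":-1.5,"y":-1.4,"z":0,"turn":0.01},{"x":0,"y":0,"z":0,"turn":0},{"x":0,"y":0,"z":3.4,"turn":0},{"x":0,"y":0,"z":3.4,"turn":0},{"x":0,"y":0,"z":0,"turn":0}]' 82; python3 -m crank '[{"x":0,"y":0,"z":2.8,"turn":0},{"x":0,"y":0,"z":2.8,"turn":0},{"x":0,"y":0,"z":2.75,"turn":0},{"x":0,"y":0,"z":0,"turn":0},{"x":0,"y":0,"z":0,"turn":0}]'
```

```text
time: 3.15
tool_pos: [0.579, -0.3622, 0.1167]
tool_rot: [-0.0, 0.827, -0.562, -0.006]
contact_force: [-1.4, 0.8, -0.8]
gripper_width: 0.819
grasp_force: 0.0
time: 3.65
tool_pos: [0.5828, -0.3647, 0.0411]
tool_rot: [0.0, 0.827, -0.562, 0.0]
contact_force: [0.4, -0.4, 1.0]
gripper_width: 0.821
grasp_force: 0.0
```

```bash
python3 -m crank '[{"x":0,"y":0,"z":0.1,"turn":0},{"x":0,"y":0,"z":0,"turn":0},{"x":0,"y":0,"z":0,"turn":0},{"x":0,"y":0,"z":0,"turn":0},{"x":0,"y":0,"z":0,"turn":0}]' 20; python3 -m crank '[{"x":0,"y":0,"z":0,"turn":0},{"x":0,"y":0,"z":-1,"turn":0},{"x":0,"y":0,"z":-3,"turn":0},{"x":0,"y":0,"z":-4,"turn":0},{"x":0,"y":0,"z":0,"turn":0}]'
python3 - <<'E'
from h import *
wrist("w4")
E
```

```text
time: 4.15
tool_pos: [0.584, -0.3655, 0.0422]
tool_rot: [0.0, 0.827, -0.563, 0.002]
contact_force: [-2.6, -0.9, 6.5]
gripper_width: 0.538
grasp_force: 61.9
time: 4.65
tool_pos: [0.5861, -0.3664, 0.1271]
tool_rot: [0.0, 0.827, -0.563, 0.006]
contact_force: [-0.2, -1.3, 0.8]
gripper_width: 0.539
grasp_force: 61.8
```

View pics/w4.png

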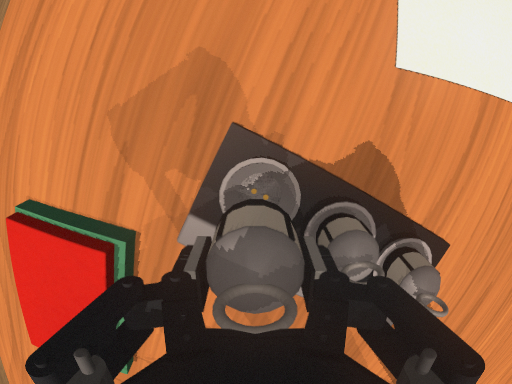

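The lantern is held upright, with its ring at (255,308) square to the fingers and the cup left empty. I'll raise it, swing to the rail's yaw and measure the hooks with the wrist camera.

```bash
python3 -m crank '[{"x":0,"y":0,"z":-3.4,"turn":-0.138},{"x":0,"y":0,"z":-3.4,"turn":-0.138},{"x":0,"y":0,"z":-3.4,"turn":-0.138},{"x":0,"y":0,"z":-3.4,"turn":-0.138}]' >/dev/null;python3 -m crank '[{"x":0,"y":0,"z":-3.4,"turn":-0.138},{"x":0,"y":0,"z":-3.4,"turn":-0.138},{"x":0,"y":0,"z":-3.4,"turn":-0.138},{"x":0,"y":0,"z":-3.4,"turn":-0.138},{"x":0,"y":0,"z":0,"turn":0}]' ; python3 -m crank '[{"x":-1.9,"y":-3.9,"z":0,"turn":0},{"x":-1.9,"y":-3.9,"z":0,"turn":0},{"x":-1.9,"y":-3.9,"z":0,"turn":0},{"x":-1.9,"y":-3.9,"z":0,"turn":0},{"x":-1.9,"y":-3.9,"z":0,"turn":0}]' >/dev/null;python3 -m crank '[{"x":-1.9,"y":-3.9,"z":0,"turn":0},{"x":-1.9,"y":-3.9,"z":0,"turn":0},{"x":-1.9,"y":-3.9,"z":0,"turn":0},{"x":-1.9,"y":-3.9,"z":0,"turn":0},{"x":0,"y":0,"z":0,"turn":0}]'
cat >> h.py <<'E'
def hooks(name):
    p,d,W,K,T,s=wrist(name);X=W.reshape(-1,3);X=X[~np.isnan(X[:,0])];t=np.array(s['tool_pos']);print('t',s['time'],'tcp',t,'psi',np.degrees(yaw(s)),'rot',s['tool_rot'])
    for i,c in enumerate(((.620,.112),(.613,.026),(.606,-.059),(.6,-.142))):
        m=(abs(X[:,1]-c[1])<.03)&(abs(X[:,0]-c[0])<.045)&(X[:,2]>.175)&(X[:,2]<.235)
        q=X[m]
        if len(q)<5: print(i,'none',len(q));continue
        tip=q[q[:,0]>q[:,0].max()-.012]
        a=np.polyfit(q[:,0],q[:,1],1)
        print(i,len(q),'tip xmax %.4f'%q[:,0].max(),'mean',tip.mean(0),'zmax %.4f zmin %.4f'%(q[:,2].max(),q[:,2].min()),'slope deg',np.degrees(np.arctan(a[0])))
E
python3 -c "
from h import *
hooks('w5')"
```

```text
time: 5.6
tool_pos: [0.5836, -0.3646, 0.3966]
tool_rot: [0.002, 0.999, -0.045, 0.004]
contact_force: [0.2, -0.0, -0.6]
gripper_width: 0.538
grasp_force: 62.0
time: 6.6
tool_pos: [0.4424, 0.0049, 0.3888]
tool_rot: [-0.001, 0.999, -0.043, -0.001]
contact_force: [1.1, -0.6, -2.6]
gripper_width: 0.538
grasp_force: 62.3
t 6.6 tcp [0.4424 0.0049 0.3888] psi -4.983500088545138 rot [-0.0009  0.9991 -0.0435 -0.0012]
0 230 tip xmax 0.6333 mean [0.627  0.1106 0.2089] zmax 0.2164 zmin 0.1899 slope deg -4.33626186166151
1 241 tip xmax 0.6259 mean [0.6197 0.0262 0.2087] zmax 0.2163 zmin 0.1906 slope deg -4.117768876777058
2 238 tip xmax 0.6200 mean [ 0.6134 -0.058   0.2092] zmax 0.2168 zmin 0.1907 slope deg -4.517591687324031
3 225 tip xmax 0.6127 mean [ 0.6066 -0.1421  0.2084] zmax 0.2165 zmin 0.1904 slope deg -4.362346410178641
```

View pics/w5.png

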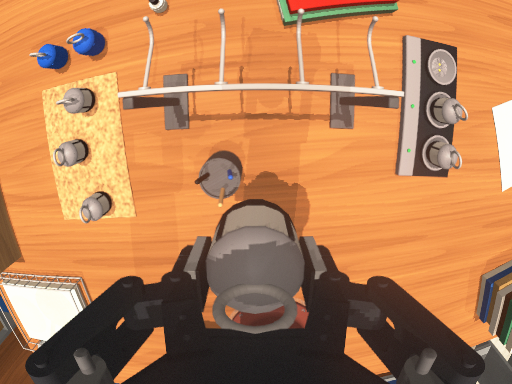

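The hooks measure out well: tips at z .2165 and 84.5 mm apart, at (148,20), (222,12), (300,12) and (376,20), with a yaw of about -4.6°. Hook1's bend lies at about (.600,.028,.190). I'll go round to its front.

```bash
python3 -m crank '[{"x":4.9,"y":-0.7,"z":0,"turn":0},{"x":4.9,"y":-0.7,"z":0,"turn":0},{"x":4.9,"y":-0.7,"z":0,"turn":0},{"x":4.9,"y":-0.7,"z":0,"turn":0},{"x":4.9,"y":-0.7,"z":0,"turn":0}]' >/dev/null;python3 -m crank '[{"x":0,"y":0,"z":0,"turn":0},{"x":0,"y":0,"z":4,"turn":0},{"x":0,"y":0,"z":4,"turn":0},{"x":0,"y":0,"z":4,"turn":0},{"x":0,"y":0,"z":4,"turn":0}]' >/dev/null;python3 -m crank '[{"x":0,"y":0,"z":4,"turn":0},{"x":0,"y":0,"z":2.5,"turn":0},{"x":0,"y":0,"z":0,"turn":0},{"x":0,"y":0,"z":0,"turn":0}]'
cat >> h.py <<'E'
def togo(u,rc,H,zo=.0282):
    "shift that puts the ring centre at u (mm out), rc (mm up) of hook H; zo=TCP above underside"
    s=manip.state();ps=yaw(s);t=np.array(s['tool_pos']);a=np.radians(-4.6)
    g=np.array([H[0]+u/1e3*np.cos(a),H[1]+u/1e3*np.sin(a),.19+rc/1e3-.077+zo]);e=g-t
    print('tcp',t,'psi',np.degrees(ps),'x %.2f y %.2f z %.2f turn %.3f'%(100*(e[:2]@[np.cos(ps),np.sin(ps)]),100*(e[:2]@[np.sin(ps),-np.cos(ps)]),-100*e[2],ps-a))
E
python3 - <<'E'
from h import *
H=(.5996,.0278); togo(40,20,H); togo(23,20,H); togo(11,6,H)
p,d=manip.grab_frame("scene"); cv2.imwrite("pics/s1.png",cv2.resize(p[100:300,160:400,::-1],None,fx=3,fy=3,interpolation=cv2.INTER_CUBIC))
E
```

```text
time: 8.05
tool_pos: [0.6908, 0.013, 0.1648]
tool_rot: [0.0, 0.999, -0.046, -0.001]
contact_force: [-0.6, -0.0, 1.0]
gripper_width: 0.541
grasp_force: 62.3
tcp [0.6908 0.013  0.1648] psi -5.307201983205389 x -5.22 y -0.68 z 0.36 turn -0.012
tcp [0.6908 0.013  0.1648] psi -5.307201983205389 x -6.92 y -0.66 z 0.36 turn -0.012
tcp [0.6908 0.013  0.1648] psi -5.307201983205389 x -8.12 y -0.65 z 1.76 turn -0.012
```

View pics/s1.png

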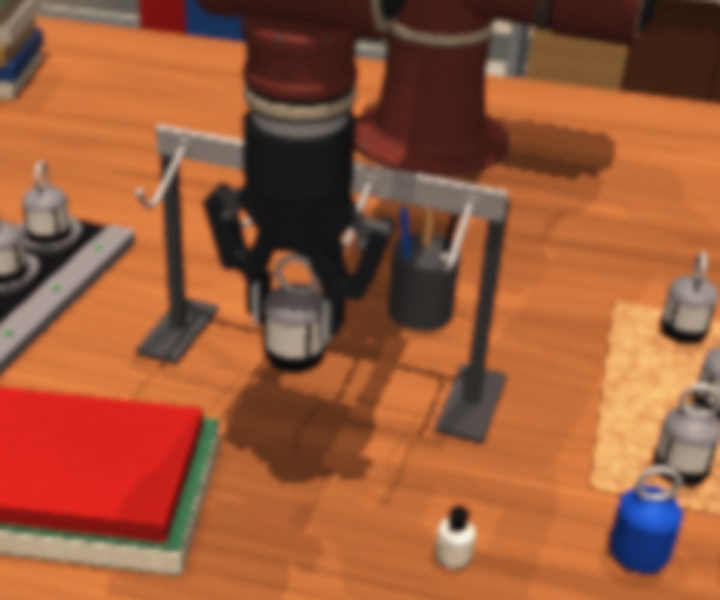

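The scene crop shows the lantern held upright at (297,320), its ring in front of hook1 at (355,215). I'll move in.

```bash
python3 -m crank '[{"x":-1.8,"y":-0.34,"z":0.36,"turn":-0.012},{"x":-1.7,"y":-0.34,"z":0,"turn":0},{"x":-1.7,"y":0,"z":0,"turn":0},{"x":0,"y":0,"z":0,"turn":0},{"x":0,"y":0,"z":0,"turn":0}]' >/dev/null
python3 - <<'E'
from h import *
H=(.5996,.0278); togo(23,20,H)
E
python3 -m crank '[{"x":-0.6,"y":0,"z":0,"turn":0},{"x":-0.6,"y":0,"z":0,"turn":0},{"x":-0.6,"y":0,"z":0.1,"turn":0},{"x":0,"y":0,"z":0,"turn":0},{"x":0,"y":0,"z":0,"turn":0}]'
python3 - <<'E'
from h import *
H=(.5996,.0278); togo(23,20,H);togo(11,6,H)
wrist("w6")
E
```

```text
tcp [0.6417 0.0246 0.1648] psi -4.555606924609198 x -1.92 y 0.01 z 0.36 turn 0.001
time: 9.1
tool_pos: [0.6276, 0.0257, 0.1628]
tool_rot: [0.0, 0.999, -0.04, 0.008]
contact_force: [19.7, -1.0, -8.2]
gripper_width: 0.538
grasp_force: 63.6
tcp [0.6276 0.0257 0.1628] psi -4.57310779995174 x -0.51 y 0.02 z 0.16 turn 0.000
tcp [0.6276 0.0257 0.1628] psi -4.57310779995174 x -1.71 y 0.02 z 1.56 turn 0.000
```

View pics/w6.png

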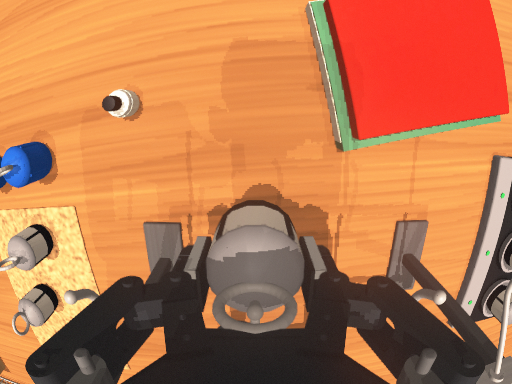

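The wrist view shows hook1's ball inside the ring at (256,305), central sideways. The contact force of 20 N comes from the cap under the bend, because I came in too high. I'll back off, check for slip and go in lower.

```bash
python3 -m crank '[{"x":0.8,"y":0,"z":0,"turn":0},{"x":1.4,"y":0,"z":0,"turn":0},{"x":0,"y":0,"z":0,"turn":0},{"x":0,"y":0,"z":0,"turn":0}]'
cat >> h.py <<'E'
def held(name):
    p,d,W,K,T,s=wrist(name);t=np.array(s['tool_pos']);ps=yaw(s)
    X=W[180:345,150:360].reshape(-1,3);e=X-t;L=np.stack([e[:,:2]@[np.cos(ps),np.sin(ps)],e[:,:2]@[np.sin(ps),-np.cos(ps)],e[:,2]],1)
    r=L[(L[:,2]>.041)&(L[:,2]<.08)&(abs(L[:,0])<.02)&(abs(L[:,1])<.025)]
    print('held ring: n',len(r),'mean mm',1e3*r.mean(0),'top mm (expect 66)',1e3*np.sort(r[:,2])[-8:].mean(),'y range',1e3*r[:,1].min(),1e3*r[:,1].max(),'slope x/y deg',np.degrees(np.arctan(np.polyfit(r[:,1],r[:,0],1)[0])),'x/z',np.degrees(np.arctan(np.polyfit(r[:,2],r[:,0],1)[0])))
E
python3 - <<'E'
from h import *
H=(.5996,.0278); held("w7"); togo(31,14.5,H);togo(23,14.5,H);togo(12,5.5,H)
E
```

```text
time: 9.55
tool_pos: [0.6438, 0.0245, 0.1608]
tool_rot: [-0.0, 0.999, -0.04, -0.001]
contact_force: [0.4, 0.5, -1.7]
gripper_width: 0.541
grasp_force: 64.3
held ring: n 4392 mean mm [ 9.2092  0.0028 66.9157] top mm (expect 66) 79.98807817017715 y range -24.997933340916365 24.989790061962708 slope x/y deg -0.0016612956501621257 x/z 22.472646547500343
tcp [0.6436 0.0246 0.1608] psi -4.536028604252069 x -1.31 y 0.03 z 0.51 turn 0.001
tcp [0.6436 0.0246 0.1608] psi -4.536028604252069 x -2.11 y 0.03 z 0.51 turn 0.001
tcp [0.6436 0.0246 0.1608] psi -4.536028604252069 x -3.21 y 0.03 z 1.41 turn 0.001
```

Run:
```python
from h import *
for n in("w4","w5","w7"):
    z=np.load(f"pics/{n}.npz");W,T=z["W"],z["T"];C=W@T[:3,:3].T+T[:3,3]
    # lantern parts in camera frame: cap centre & ring bottom wire rows
    o=[]
    for v,u in((270,255),(250,235),(250,275),(324,255),(300,216),(300,296)): o.append(np.nanmedian(C[v-1:v+2,u-1:u+2,2]))
    a=cv2.imread(f"pics/{n}.png",0); print(n,1e3*np.array(o))
a=[cv2.imread(f"pics/{n}.png",0)[215:335,205:305].astype(np.float32) for n in("w4","w5","w7")]
print(cv2.phaseCorrelate(a[0],a[2]),cv2.phaseCorrelate(a[1],a[2]),cv2.phaseCorrelate(a[0],a[1]))
```

```text
w4 [123.9375 125.9961 126.3223 328.1449 113.2377 318.7802]
w5 [123.9564 126.3642 126.3969 613.6298 113.8255 632.0879]
w7 [124.0198 126.2745 125.8047 373.8057 113.7694 361.1434]
((-0.13095115253172196, -0.052712536989275804), 0.6083038574854532) ((-0.07396393419578118, 0.2997232732932318), 0.5818172963460286) ((0.02845900460312123, -0.24336103208125337), 0.38043218104044596)
```

No slip. I'll go in low.

```bash
python3 -m crank '[{"x":0,"y":0,"z":0.5,"turn":0},{"x":-0.6,"y":0,"z":0,"turn":0},{"x":-0.6,"y":0,"z":0,"turn":0},{"x":0,"y":0,"z":0,"turn":0},{"x":0,"y":0,"z":0,"turn":0}]' | head -3; python3 -c "
from h import *
H=(.5996,.0278);togo(23,14.5,H)"; python3 -m crank '[{"x":-0.4,"y":0,"z":0,"turn":0},{"x":-0.4,"y":0,"z":0,"turn":0},{"x":0,"y":0,"z":0,"turn":0},{"x":0,"y":0,"z":0,"turn":0}]' ; python3 -c "
from h import *
H=(.5996,.0278);togo(23,14.5,H)"
```

```text
time: 10.1
tool_pos: [0.632, 0.0255, 0.1565]
tool_rot: [0.0, 0.999, -0.04, 0.0]
tcp [0.632  0.0255 0.1565] psi -4.531863680241876 x -0.95 y 0.03 z 0.08 turn 0.001
time: 10.5
tool_pos: [0.6242, 0.0261, 0.1563]
tool_rot: [-0.0, 0.999, -0.04, 0.0]
contact_force: [0.6, 0.1, -2.0]
gripper_width: 0.539
grasp_force: 64.3
tcp [0.6242 0.0261 0.1563] psi -4.533965794851602 x -0.16 y 0.03 z 0.06 turn 0.001
```

```bash
python3 -m crank '[{"x":-0.4,"y":0,"z":0.2,"turn":0},{"x":-0.4,"y":0,"z":0.4,"turn":0},{"x":0,"y":0,"z":0,"turn":0}]'; python3 -m crank '[{"x":-0.25,"y":0,"z":0.2,"turn":0},{"x":-0.25,"y":0,"z":0.2,"turn":0},{"x":0,"y":0,"z":0,"turn":0},{"x":0,"y":0,"z":0,"turn":0}]';python3 -c "
from h import *
H=(.5996,.0278);togo(12,5.5,H)"
```

```text
time: 10.8
tool_pos: [0.6152, 0.0268, 0.1491]
tool_rot: [-0.0, 0.999, -0.04, -0.001]
contact_force: [0.4, -1.0, -1.7]
gripper_width: 0.539
grasp_force: 64.3
time: 11.2
tool_pos: [0.6112, 0.0271, 0.1462]
tool_rot: [0.0, 0.999, -0.04, 0.0]
contact_force: [0.5, 0.2, -2.0]
gripper_width: 0.539
grasp_force: 64.3
tcp [0.6112 0.0271 0.1462] psi -4.535534621325427 x 0.04 y 0.03 z -0.05 turn 0.001
```

```bash
python3 -m crank '[{"x":0,"y":0,"z":0,"turn":0},{"x":0,"y":0,"z":0,"turn":0},{"x":0,"y":0,"z":0,"turn":0},{"x":0,"y":0,"z":0,"turn":0},{"x":0,"y":0,"z":0,"turn":0}]' 82 | tail -3; python3 -m crank '[{"x":0,"y":0,"z":0,"turn":0},{"x":0,"y":0,"z":-1.5,"turn":0},{"x":0,"y":0,"z":-3,"turn":0},{"x":0,"y":0,"z":-4,"turn":0},{"x":0,"y":0,"z":-4,"turn":0}]'; python3 -m crank '[{"x":0,"y":0,"z":-4,"turn":0},{"x":0,"y":0,"z":-4,"turn":0},{"x":0,"y":4,"z":0,"turn":0},{"x":0,"y":4,"z":0,"turn":0},{"x":0,"y":4,"z":0,"turn":0}]'
python3 - <<'E'
from h import *
p,d=manip.grab_frame("scene"); cv2.imwrite("pics/s2.png",cv2.resize(p[100:300,160:400,::-1],None,fx=3,fy=3,interpolation=cv2.INTER_CUBIC))
E
```

```text
contact_force: [0.6, 0.5, -0.5]
gripper_width: 0.821
grasp_force: 0.0
time: 12.2
tool_pos: [0.611, 0.0271, 0.2734]
tool_rot: [-0.0, 0.999, -0.04, -0.0]
contact_force: [0.7, -0.1, -0.2]
gripper_width: 0.821
grasp_force: 0.0
time: 12.7
tool_pos: [0.6017, -0.0935, 0.3535]
tool_rot: [0.0, 0.999, -0.039, 0.001]
contact_force: [0.9, 0.7, -0.7]
gripper_width: 0.821
grasp_force: 0.0
```

View pics/s2.png

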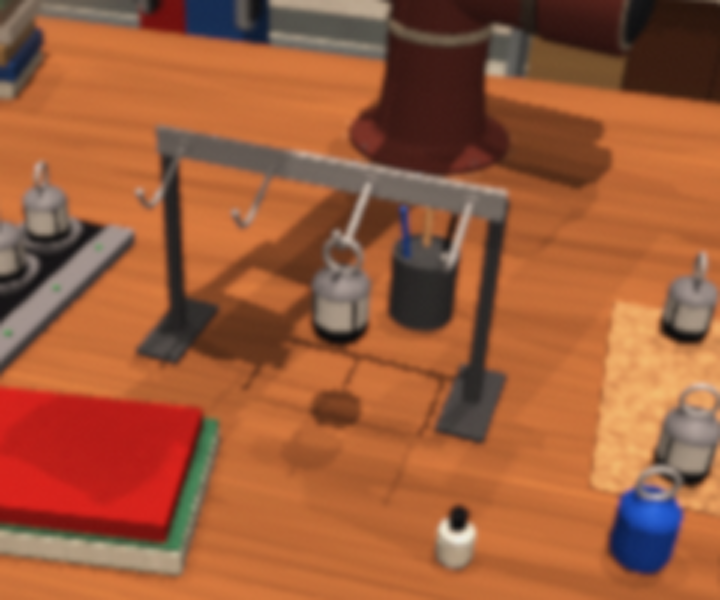

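Lantern 1 hangs freely on hook1 at (343,290). Next is the middle charger lantern.

```bash
python3 -m crank '[{"x":-1.2,"y":3.9,"z":0,"turn":0},{"x":-1.2,"y":3.9,"z":0,"turn":0},{"x":-1.2,"y":3.9,"z":0,"turn":0},{"x":-1.2,"y":3.9,"z":0,"turn":0}]' >/dev/null;python3 -m crank '[{"x":-1.2,"y":3.9,"z":0,"turn":0},{"x":-1.2,"y":3.9,"z":0,"turn":0},{"x":-1.2,"y":3.9,"z":0,"turn":0}]' >/dev/null; python3 -m crank '[{"x":0,"y":0,"z":2.3,"turn":0.142},{"x":0,"y":0,"z":2.3,"turn":0.142},{"x":0,"y":0,"z":2.3,"turn":0.142},{"x":0,"y":0,"z":2.3,"turn":0.142}]' >/dev/null; python3 -m crank '[{"x":0,"y":0,"z":2.3,"turn":0.142},{"x":0,"y":0,"z":2.3,"turn":0.142},{"x":0,"y":0,"z":2.3,"turn":0.142},{"x":0,"y":0,"z":0,"turn":0}]' 70 | tail -2
python3 -c "
from h import *
rings('w8',[(.497,-.356),(.414,-.348)])"
```

```text
gripper_width: 0.701
grasp_force: 0.0
t 14.25 tcp [ 0.495  -0.3565  0.187 ] psi deg -61.475933218022526
(0.497, -0.356) c [ 0.4972 -0.357 ] [ 0.4974 -0.3574] rect mm 33.514417707920074 5.099007859826088 zmax 0.11026121249117306 ang -151.17917 -> x 0.15 y -0.17 cm turn -0.005
(0.414, -0.348) c [ 0.4133 -0.3494] [ 0.4086 -0.3505] rect mm 32.32404589653015 3.9842352271080017 zmax 0.10579298088930504 ang -172.27306 -> x -4.52 y 6.84 cm turn 0.363
```

```bash
python3 -m crank '[{"x":0.15,"y":-0.15,"z":2.5,"turn":0},{"x":0,"y":0,"z":3.5,"turn":0},{"x":0,"y":0,"z":0,"turn":0},{"x":0,"y":0,"z":0,"turn":0}]' 75 | head -2; python3 -m crank '[{"x":0,"y":0,"z":3.0,"turn":0},{"x":0,"y":0,"z":3.0,"turn":0},{"x":0,"y":0,"z":2.5,"turn":0},{"x":0,"y":0,"z":0,"turn":0},{"x":0,"y":0,"z":0,"turn":0}]'
```

```text
time: 14.7
tool_pos: [0.4989, -0.3589, 0.1318]
time: 15.2
tool_pos: [0.4997, -0.3597, 0.0478]
tool_rot: [0.0, 0.86, -0.511, 0.002]
contact_force: [0.2, -0.7, -0.4]
gripper_width: 0.748
grasp_force: 0.0
```

```bash
python3 -m crank '[{"x":-0.35,"y":0,"z":0.5,"turn":0},{"x":0,"y":0,"z":0,"turn":0},{"x":0,"y":0,"z":0,"turn":0}]' | head -2; python3 -m crank '[{"x":0,"y":0,"z":0,"turn":0},{"x":0,"y":0,"z":0,"turn":0},{"x":0,"y":0,"z":0,"turn":0},{"x":0,"y":0,"z":0,"turn":0},{"x":0,"y":0,"z":0,"turn":0}]' 20; python3 -m crank '[{"x":0,"y":0,"z":-1,"turn":0},{"x":0,"y":0,"z":-3,"turn":0},{"x":0,"y":0,"z":-4,"turn":0},{"x":0,"y":0,"z":-4,"turn":0},{"x":0,"y":0,"z":-4,"turn":0}]'
```

```text
time: 15.5
tool_pos: [0.4973, -0.3559, 0.0415]
time: 16.0
tool_pos: [0.4974, -0.3562, 0.0413]
tool_rot: [0.0, 0.859, -0.511, 0.001]
contact_force: [-1.7, -1.1, 5.0]
gripper_width: 0.538
grasp_force: 62.1
time: 16.5
tool_pos: [0.4961, -0.3548, 0.2008]
tool_rot: [-0.0, 0.859, -0.511, -0.001]
contact_force: [1.2, -0.8, -1.5]
gripper_width: 0.54
grasp_force: 61.9
```

```bash
python3 -m crank '[{"x":0,"y":0,"z":-2.6,"turn":-0.142},{"x":0,"y":0,"z":-2.6,"turn":-0.142},{"x":0,"y":0,"z":-2.6,"turn":-0.142},{"x":0,"y":0,"z":-2.6,"turn":-0.142}]' >/dev/null;python3 -m crank '[{"x":0,"y":0,"z":-2.6,"turn":-0.142},{"x":0,"y":0,"z":-2.6,"turn":-0.142},{"x":0,"y":0,"z":-2.6,"turn":-0.142}]' >/dev/null; python3 -m crank '[{"x":2.15,"y":-3.86,"z":0,"turn":0},{"x":2.15,"y":-3.86,"z":0,"turn":0},{"x":2.15,"y":-3.86,"z":0,"turn":0},{"x":2.15,"y":-3.86,"z":0,"turn":0}]' >/dev/null;python3 -m crank '[{"x":2.15,"y":-3.86,"z":0,"turn":0},{"x":2.15,"y":-3.86,"z":0,"turn":0},{"x":2.15,"y":-3.86,"z":0,"turn":0},{"x":2.15,"y":-3.86,"z":0,"turn":0},{"x":0,"y":0,"z":0,"turn":0}]' | head -2; python3 -m crank '[{"x":0,"y":0,"z":3.7,"turn":0},{"x":0,"y":0,"z":3.7,"turn":0},{"x":0,"y":0,"z":3.7,"turn":0},{"x":0,"y":0,"z":3.7,"turn":0}]' >/dev/null;python3 -m crank '[{"x":0,"y":0,"z":3.7,"turn":0},{"x":0,"y":0,"z":3.6,"turn":0},{"x":0,"y":0,"z":0,"turn":0},{"x":0,"y":0,"z":0,"turn":0}]' ;python3 -c "
from h import *
H=(.5930,-.0566);togo(33,14.5,H,.0273)"
```

```text
time: 18.1
tool_pos: [0.694, -0.0562, 0.38]
time: 18.9
tool_pos: [0.6919, -0.0615, 0.1606]
tool_rot: [-0.0, 0.999, -0.04, -0.001]
contact_force: [0.2, -0.2, -1.1]
gripper_width: 0.538
grasp_force: 62.2
tcp [ 0.6919 -0.0615  0.1606] psi -4.559513009798197 x -6.60 y 0.30 z 0.58 turn 0.001
```

```bash
python3 -m crank '[{"x":-1.5,"y":0.15,"z":0.58,"turn":0},{"x":-1.7,"y":0.15,"z":0,"turn":0},{"x":-1.7,"y":0,"z":0,"turn":0},{"x":0,"y":0,"z":0,"turn":0},{"x":0,"y":0,"z":0,"turn":0}]' | head -2;cat >> h.py <<'E'
def same(n):
    wrist(n);a=[cv2.imread(f"pics/{k}.png",0)[215:335,205:305].astype(np.float32) for k in("w4",n)];print('shift vs w4 px',cv2.phaseCorrelate(*a))
E
python3 -c "
from h import *
H=(.5930,-.0566);togo(31,14.5,H,.0273);togo(23,14.5,H,.0273);same('w9')"
```

```text
time: 19.4
tool_pos: [0.6453, -0.0609, 0.1587]
tcp [ 0.6453 -0.0609  0.1587] psi -4.545952754527633 x -2.15 y -0.01 z 0.39 turn 0.001
tcp [ 0.6453 -0.0609  0.1587] psi -4.545952754527633 x -2.95 y -0.01 z 0.39 turn 0.001
shift vs w4 px ((-0.07895788033347628, -0.9438531306116502), 0.6751174767812093)
```

View pics/w9.png

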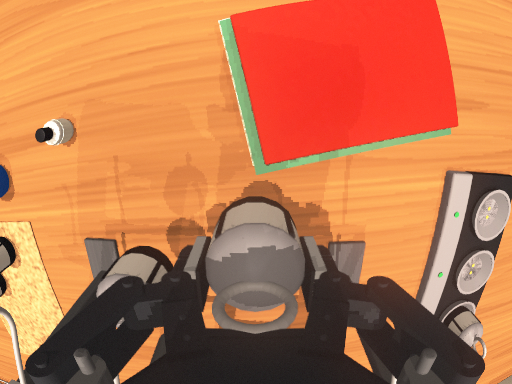

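The lantern is held as before, with its ring at (255,305). The neighbour hangs clear at (140,270).

```bash
python3 -m crank '[{"x":-1.0,"y":0,"z":0.4,"turn":0},{"x":-1.1,"y":0,"z":0,"turn":0},{"x":0,"y":0,"z":0,"turn":0},{"x":0,"y":0,"z":0,"turn":0}]' | sed -n '2p;4p'; python3 -m crank '[{"x":-0.4,"y":0,"z":0,"turn":0},{"x":-0.4,"y":0,"z":0,"turn":0},{"x":0,"y":0,"z":0,"turn":0},{"x":0,"y":0,"z":0,"turn":0}]' | sed -n '2p;4p'; python3 -c "
from h import *
H=(.5930,-.0566);togo(23,14.5,H,.0273);togo(15.5,7.5,H,.0273)"
```

```text
tool_pos: [0.6224, -0.0587, 0.1513]
contact_force: [-0.1, -0.1, -0.8]
tool_pos: [0.6148, -0.0583, 0.1527]
contact_force: [-4.1, -0.7, 5.0]
tcp [ 0.6148 -0.0583  0.1527] psi -4.538667594863248 x 0.12 y 0.01 z -0.21 turn 0.001
tcp [ 0.6148 -0.0583  0.1527] psi -4.538667594863248 x -0.63 y 0.01 z 0.49 turn 0.001
```

The ring is 2 to 3 mm low and brushes the ball. I'll lift slightly, then go on.

```bash
python3 -m crank '[{"x":0.1,"y":0,"z":-0.35,"turn":0},{"x":0,"y":0,"z":0,"turn":0},{"x":0,"y":0,"z":0,"turn":0}]' | sed -n '2p;4p'; python3 -m crank '[{"x":-0.35,"y":0,"z":0,"turn":0},{"x":-0.25,"y":0,"z":0.2,"turn":0},{"x":0,"y":0,"z":0,"turn":0},{"x":0,"y":0,"z":0,"turn":0}]' | sed -n '2p;4p'; python3 -c "
from h import *
H=(.5930,-.0566);togo(15.5,7.5,H,.0273);togo(12,5.5,H,.0273)"
```

```text
tool_pos: [0.6154, -0.0581, 0.1541]
contact_force: [0.1, -0.3, -1.7]
tool_pos: [0.6095, -0.0577, 0.1526]
contact_force: [-0.4, -1.2, -0.5]
tcp [ 0.6095 -0.0577  0.1526] psi -4.537107934186388 x -0.10 y 0.03 z 0.48 turn 0.001
tcp [ 0.6095 -0.0577  0.1526] psi -4.537107934186388 x -0.45 y 0.03 z 0.68 turn 0.001
```

```bash
python3 -m crank '[{"x":-0.2,"y":0,"z":0.3,"turn":0},{"x":-0.25,"y":0,"z":0.3,"turn":0},{"x":0,"y":0,"z":0,"turn":0},{"x":0,"y":0,"z":0,"turn":0}]' | sed -n '2p;4p'; python3 -m crank '[{"x":0,"y":0,"z":0,"turn":0},{"x":0,"y":0,"z":0,"turn":0},{"x":0,"y":0,"z":0,"turn":0},{"x":0,"y":0,"z":0,"turn":0},{"x":0,"y":0,"z":0,"turn":0}]' 82 | tail -3; python3 -m crank '[{"x":0,"y":0,"z":0,"turn":0},{"x":0,"y":0,"z":-1.5,"turn":0},{"x":0,"y":0,"z":-3,"turn":0},{"x":0,"y":0,"z":-4,"turn":0},{"x":0,"y":0,"z":-4,"turn":0}]'; python3 -m crank '[{"x":0,"y":0,"z":-4,"turn":0},{"x":0,"y":0,"z":-4,"turn":0},{"x":-2,"y":4,"z":0,"turn":0},{"x":-2,"y":4,"z":0,"turn":0},{"x":-2,"y":4,"z":0,"turn":0}]' | head -2
python3 - <<'E'
from h import *
p,d=manip.grab_frame("scene"); cv2.imwrite("pics/s3.png",cv2.resize(p[100:300,160:400,::-1],None,fx=3,fy=3,interpolation=cv2.INTER_CUBIC))
E
```

```text
tool_pos: [0.605, -0.0573, 0.1466]
contact_force: [-0.3, -1.0, -2.2]
contact_force: [0.3, -0.6, 0.5]
gripper_width: 0.822
grasp_force: 0.0
time: 22.35
tool_pos: [0.605, -0.0573, 0.2741]
tool_rot: [-0.0, 0.999, -0.04, 0.0]
contact_force: [1.2, 0.3, 0.6]
gripper_width: 0.821
grasp_force: 0.0
time: 22.85
tool_pos: [0.5352, -0.1731, 0.354]
```

View pics/s3.png

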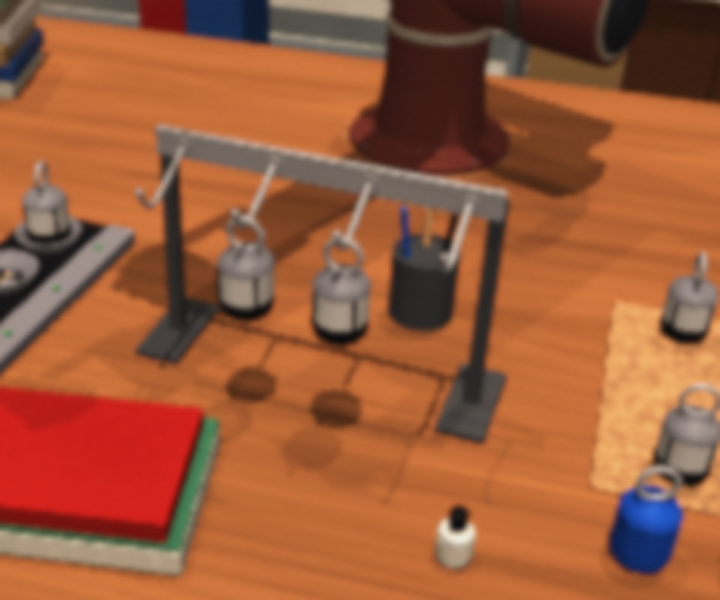

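Two lanterns are hung, at (246,275) and (343,290). Next is the third, in the near cup.

```bash
python3 -m crank '[{"x":-2,"y":3.55,"z":0,"turn":0},{"x":-2,"y":3.55,"z":0,"turn":0},{"x":-2,"y":3.55,"z":0,"turn":0},{"x":-2,"y":3.55,"z":0,"turn":0},{"x":-2,"y":3.55,"z":0,"turn":0}]' >/dev/null; python3 -m crank '[{"x":0,"y":0,"z":1.65,"turn":0.135},{"x":0,"y":0,"z":1.65,"turn":0.135},{"x":0,"y":0,"z":1.65,"turn":0.135},{"x":0,"y":0,"z":1.65,"turn":0.135},{"x":0,"y":0,"z":1.65,"turn":0.135}]' 75 >/dev/null;python3 -m crank '[{"x":0,"y":0,"z":1.65,"turn":0.135},{"x":0,"y":0,"z":1.65,"turn":0.135},{"x":0,"y":0,"z":1.65,"turn":0.135},{"x":0,"y":0,"z":1.65,"turn":0.135},{"x":0,"y":0,"z":1.65,"turn":0.135}]' >/dev/null;python3 -m crank '[{"x":0,"y":0,"z":0,"turn":0},{"x":0,"y":0,"z":0,"turn":0}]' >/dev/null
python3 -c "
from h import *
rings('w10',[(.4133,-.3493)])"
```

```text
t 24.6 tcp [ 0.4224 -0.3414  0.1879] psi deg -81.72702071537877
(0.4133, -0.3493) c [ 0.4127 -0.3487] [ 0.4128 -0.3492] rect mm 33.32996740937233 4.947906825691462 zmax 0.10977999837654391 ang -171.51207 -> x 0.58 y 1.06 cm turn -0.004
```

```bash
python3 -m crank '[{"x":0.58,"y":1.06,"z":0,"turn":0},{"x":0,"y":0,"z":2.5,"turn":0},{"x":0,"y":0,"z":3.5,"turn":0},{"x":0,"y":0,"z":0,"turn":0},{"x":0,"y":0,"z":0,"turn":0}]' | head -2; python3 -c "
from h import *
s=manip.state();ps=yaw(s);t=np.array(s['tool_pos']);e=np.array([.4128,-.3489])-t[:2];print(100*(e@[np.cos(ps),np.sin(ps)]),100*(e@[np.sin(ps),-np.cos(ps)]),100*(t[2]-.0415))"; python3 -m crank '[{"x":0,"y":0,"z":3.0,"turn":0},{"x":0,"y":0,"z":3.0,"turn":0},{"x":0,"y":0,"z":2.3,"turn":0},{"x":0,"y":0,"z":0,"turn":0},{"x":0,"y":0,"z":0,"turn":0}]'
```

```text
time: 25.15
tool_pos: [0.4121, -0.3488, 0.1274]
0.01564519789378531 -0.06548350065258836 8.594517995186532
time: 25.65
tool_pos: [0.4135, -0.3497, 0.0461]
tool_rot: [0.0, 0.755, -0.655, 0.001]
contact_force: [0.4, -0.2, -0.2]
gripper_width: 0.747
grasp_force: 0.0
```

```bash
python3 -m crank '[{"x":0,"y":0,"z":0.45,"turn":0},{"x":0,"y":0,"z":0,"turn":0},{"x":0,"y":0,"z":0,"turn":0}]' | head -2; python3 -m crank '[{"x":0,"y":0,"z":0,"turn":0},{"x":0,"y":0,"z":0,"turn":0},{"x":0,"y":0,"z":0,"turn":0},{"x":0,"y":0,"z":0,"turn":0},{"x":0,"y":0,"z":0,"turn":0}]' 20; python3 -m crank '[{"x":0,"y":0,"z":-1,"turn":0},{"x":0,"y":0,"z":-3,"turn":0},{"x":0,"y":0,"z":-4,"turn":0},{"x":0,"y":0,"z":-4,"turn":0},{"x":0,"y":0,"z":-4,"turn":0}]' | head -2
python3 -m crank '[{"x":0,"y":0,"z":-1.8,"turn":-0.1346},{"x":0,"y":0,"z":-1.8,"turn":-0.1346},{"x":0,"y":0,"z":-1.8,"turn":-0.1346},{"x":0,"y":0,"z":-1.8,"turn":-0.1346},{"x":0,"y":0,"z":-1.8,"turn":-0.1346}]' >/dev/null;python3 -m crank '[{"x":0,"y":0,"z":-1.8,"turn":-0.1346},{"x":0,"y":0,"z":-1.8,"turn":-0.1346},{"x":0,"y":0,"z":-1.8,"turn":-0.1346},{"x":0,"y":0,"z":-1.8,"turn":-0.1346},{"x":0,"y":0,"z":-1.8,"turn":-0.1346}]' >/dev/null
python3 -m crank '[{"x":3.56,"y":-3.18,"z":0,"turn":0},{"x":3.56,"y":-3.18,"z":0,"turn":0},{"x":3.56,"y":-3.18,"z":0,"turn":0},{"x":3.56,"y":-3.18,"z":0,"turn":0}]' >/dev/null;python3 -m crank '[{"x":3.56,"y":-3.18,"z":0,"turn":0},{"x":3.56,"y":-3.18,"z":0,"turn":0},{"x":3.56,"y":-3.18,"z":0,"turn":0},{"x":0,"y":0,"z":0,"turn":0},{"x":0,"y":0,"z":0,"turn":0}]' | head -2;  python3 -m crank '[{"x":0,"y":0,"z":3.7,"turn":0},{"x":0,"y":0,"z":3.7,"turn":0},{"x":0,"y":0,"z":3.7,"turn":0},{"x":0,"y":0,"z":3.7,"turn":0}]' >/dev/null;python3 -m crank '[{"x":0,"y":0,"z":3.4,"turn":0},{"x":0,"y":0,"z":3,"turn":0},{"x":0,"y":0,"z":0,"turn":0},{"x":0,"y":0,"z":0,"turn":0}]' ;python3 -c "
from h import *
H=(.5862,-.1405);togo(33,14.5,H,.0275);same('w11')"
```

```text
time: 25.95
tool_pos: [0.413, -0.3491, 0.0406]
time: 26.45
tool_pos: [0.4131, -0.3492, 0.0405]
tool_rot: [0.0, 0.755, -0.655, 0.001]
contact_force: [-1.2, 0.9, 5.2]
gripper_width: 0.544
grasp_force: 62.2
time: 26.95
tool_pos: [0.4119, -0.3477, 0.2002]
time: 28.85
tool_pos: [0.6794, -0.1464, 0.3776]
time: 29.65
tool_pos: [0.6786, -0.1483, 0.1678]
tool_rot: [0.0, 0.999, -0.042, -0.0]
contact_force: [0.1, -0.0, -0.9]
gripper_width: 0.543
grasp_force: 61.9
tcp [ 0.6786 -0.1483  0.1678] psi -4.8402457442184 x -5.97 y -0.01 z 1.28 turn -0.004
shift vs w4 px ((-0.16927452365636952, 0.4054063458074424), 0.4230040629704793)
```

```bash
python3 -m crank '[{"x":-1.4,"y":0,"z":0.6,"turn":-0.004},{"x":-1.4,"y":0,"z":0.6,"turn":0},{"x":-1.4,"y":0,"z":0,"turn":0},{"x":0,"y":0,"z":0,"turn":0},{"x":0,"y":0,"z":0,"turn":0}]' | sed -n '2p;4p';python3 -c "
from h import *
H=(.5862,-.1405);togo(31,15.5,H,.0265);togo(23,15.5,H,.0265)"
```

```text
tool_pos: [0.6389, -0.1447, 0.1585]
contact_force: [0.7, 0.1, -1.8]
tcp [ 0.6389 -0.1447  0.1585] psi -4.557969098837272 x -2.19 y 0.00 z 0.35 turn 0.001
tcp [ 0.6389 -0.1447  0.1585] psi -4.557969098837272 x -2.99 y 0.00 z 0.35 turn 0.001
```

```bash
python3 -m crank '[{"x":-1.0,"y":0,"z":0.1,"turn":0},{"x":-1.0,"y":0,"z":0,"turn":0},{"x":0,"y":0,"z":0,"turn":0},{"x":0,"y":0,"z":0,"turn":0},{"x":0,"y":0,"z":0,"turn":0}]' | sed -n '2p;4p';python3 -c "
from h import *
H=(.5862,-.1405);togo(31,15.5,H,.0265);togo(23,15.5,H,.0265)"
```

```text
tool_pos: [0.6177, -0.1425, 0.1544]
contact_force: [0.6, -0.2, -1.2]
tcp [ 0.6177 -0.1425  0.1544] psi -4.535393618911096 x -0.05 y 0.06 z -0.06 turn 0.001
tcp [ 0.6177 -0.1425  0.1544] psi -4.535393618911096 x -0.85 y 0.06 z -0.06 turn 0.001
```

```bash
python3 -m crank '[{"x":-0.4,"y":0.05,"z":-0.05,"turn":0},{"x":-0.4,"y":0,"z":0,"turn":0},{"x":0,"y":0,"z":0,"turn":0},{"x":0,"y":0,"z":0,"turn":0}]' | sed -n '2p;4p'; python3 -m crank '[{"x":-0.3,"y":0,"z":0.1,"turn":0},{"x":-0.35,"y":0,"z":0.3,"turn":0},{"x":0,"y":0,"z":0,"turn":0},{"x":0,"y":0,"z":0,"turn":0}]' | sed -n '2p;4p';python3 -c "
from h import *
H=(.5862,-.1405);togo(12,6,H,.0265)"
```

```text
tool_pos: [0.6094, -0.1423, 0.1549]
contact_force: [-0.0, -0.2, -2.3]
tool_pos: [0.6028, -0.1417, 0.1506]
contact_force: [0.8, -0.1, -1.6]
tcp [ 0.6028 -0.1417  0.1506] psi -4.539950135239375 x -0.47 y 0.01 z 0.51 turn 0.001
```

```bash
python3 -m crank '[{"x":-0.25,"y":0,"z":0.2,"turn":0},{"x":-0.2,"y":0,"z":0.2,"turn":0},{"x":0,"y":0,"z":0,"turn":0},{"x":0,"y":0,"z":0,"turn":0}]' | sed -n '2p;4p'; python3 -m crank '[{"x":0,"y":0,"z":0,"turn":0},{"x":0,"y":0,"z":0,"turn":0},{"x":0,"y":0,"z":0,"turn":0},{"x":0,"y":0,"z":0,"turn":0},{"x":0,"y":0,"z":0,"turn":0}]' 82 | tail -3; python3 -m crank '[{"x":0,"y":0,"z":0,"turn":0},{"x":0,"y":0,"z":-1.5,"turn":0},{"x":0,"y":0,"z":-3,"turn":0},{"x":0,"y":0,"z":-4,"turn":0},{"x":0,"y":0,"z":-4,"turn":0}]' | head -2; python3 -m crank '[{"x":0,"y":0,"z":-4,"turn":0},{"x":0,"y":0,"z":-4,"turn":0},{"x":-3,"y":-3.5,"z":-2,"turn":0},{"x":-3,"y":-4,"z":0,"turn":0},{"x":-3,"y":-4,"z":0,"turn":0}]' | head -2
python3 -m crank '[{"x":-2,"y":-4.5,"z":0,"turn":0},{"x":-2,"y":-4.5,"z":0,"turn":0},{"x":-2,"y":-4.5,"z":0,"turn":0},{"x":-2,"y":-4.5,"z":0,"turn":0}]' >/dev/null;python3 -m crank '[{"x":0,"y":-4.5,"z":0,"turn":0},{"x":0,"y":-4.5,"z":0,"turn":0},{"x":0,"y":-4.5,"z":0,"turn":0},{"x":0,"y":0,"z":0,"turn":0},{"x":0,"y":0,"z":0,"turn":0}]'|head -2
python3 - <<'E'
from h import *
wrist('w12')
p,d=manip.grab_frame("scene"); cv2.imwrite("pics/s4.png",p[:,:,::-1])
a=cv2.imread("pics/w12.png"); cv2.imwrite("pics/m4.png",np.hstack([a,cv2.resize(p[100:300,160:260,::-1],(288,384))]))
E
```

```text
tool_pos: [0.5985, -0.1414, 0.1468]
contact_force: [-0.0, 0.8, -2.0]
contact_force: [-0.1, -0.4, -0.3]
gripper_width: 0.819
grasp_force: 0.0
time: 32.9
tool_pos: [0.5983, -0.1413, 0.2741]
time: 33.4
tool_pos: [0.5174, -0.019, 0.3746]
time: 34.3
tool_pos: [0.463, 0.3011, 0.3726]
```

View pics/m4.png

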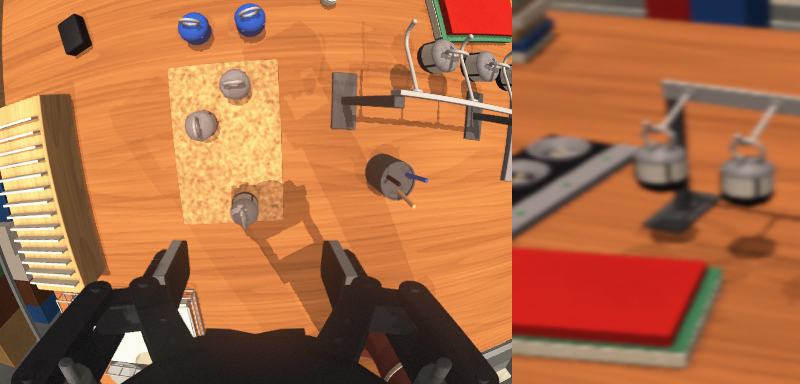

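All three charged lanterns hang, the third at (660,165) in the composite. The spent ones stand on the mat at (235,85), (201,127) and (243,210). I'll measure those three.

```bash
python3 -c "
from h import *
rings('w13',[(.568,.320),(.473,.354),(.363,.324)],.003)
X=np.load('pics/w13.npz')['W']
for v,u in((85,235),(127,201),(210,243)): print(X[v,u])"
```

```text
t 34.4 tcp [0.4633 0.2998 0.3727] psi deg -4.5834778949301045
(0.568, 0.32) c [0.572  0.3236] [0.5717 0.3232] rect mm 4.30232472717762 31.445078551769257 zmax 0.09910267226976789 ang 91.383934 -> x 10.64 y -3.25 cm turn -0.104
(0.473, 0.354) c [0.4986 0.3828] [0.4982 0.3824] rect mm 3.6333187017589808 4.029393661767244 zmax 0.09217577269335163 ang 146.23482 -> x 2.85 y -8.56 cm turn -1.061
(0.363, 0.324) c [0.365  0.3279] [0.3675 0.3279] rect mm 30.929073691368103 5.101937800645828 zmax 0.098196092125574 ang -172.57358 -> x -10.02 y -2.02 cm turn 1.361
[0.5694 0.3208 0.0669]
[0.5111 0.3782 0.0657]
[0.3725 0.3263 0.0658]
```

One spent lantern has been knocked to about (.511,.380) but still stands. I'll take spent0 first.

```bash
python3 -m crank '[{"x":3.5,"y":-1.1,"z":3,"turn":0},{"x":3.5,"y":-1.1,"z":3,"turn":0},{"x":3.6,"y":-1.05,"z":3,"turn":0},{"x":0,"y":0,"z":4.5,"turn":0},{"x":0,"y":0,"z":4.5,"turn":0}]' 75 >/dev/null; python3 -m crank '[{"x":0,"y":0,"z":0,"turn":0},{"x":0,"y":0,"z":0,"turn":0}]' >/dev/null; python3 -c "
from h import *
rings('w14',[(.572,.3235),(.511,.380)],.003)"
```

```text
t 35.15 tcp [0.5715 0.3234 0.1922] psi deg -4.6230237269239085
(0.572, 0.3235) c [0.5719 0.3243] [0.5725 0.3242] rect mm 4.928268492221832 33.155590295791626 zmax 0.09873199216648727 ang 91.798035 -> x 0.03 y -0.10 cm turn -0.112
(0.511, 0.38) c [0.5134 0.384 ] [0.514  0.3834] rect mm 32.10632875561714 4.116890486329794 zmax 0.09800545810956078 ang -177.59157 -> x -6.28 y -5.58 cm turn 1.448
```

```bash
python3 -m crank '[{"x":0,"y":-0.1,"z":3.5,"turn":0},{"x":0,"y":0,"z":3.5,"turn":0},{"x":0,"y":0,"z":3.5,"turn":0},{"x":0,"y":0,"z":2.8,"turn":0},{"x":0,"y":0,"z":0,"turn":0}]' >/dev/null;python3 -m crank '[{"x":0,"y":0,"z":2.4,"turn":0},{"x":0,"y":0,"z":0,"turn":0},{"x":0,"y":0,"z":0,"turn":0}]'
```

```text
time: 36.0
tool_pos: [0.5733, 0.3262, 0.0382]
tool_rot: [-0.001, 0.999, -0.04, 0.002]
contact_force: [-0.1, -0.8, 0.9]
gripper_width: 0.753
grasp_force: 0.0
```

```bash
python3 -m crank '[{"x":0,"y":0.2,"z":0.7,"turn":0},{"x":0,"y":0,"z":0,"turn":0},{"x":0,"y":0,"z":0,"turn":0}]'|head -2; python3 -m crank '[{"x":0,"y":0,"z":0,"turn":0},{"x":0,"y":0,"z":0,"turn":0},{"x":0,"y":0,"z":0,"turn":0},{"x":0,"y":0,"z":0,"turn":0},{"x":0,"y":0,"z":0,"turn":0}]' 20; python3 -m crank '[{"x":0,"y":0,"z":-1,"turn":0},{"x":0,"y":0,"z":-3,"turn":0},{"x":0,"y":0,"z":-4.5,"turn":0},{"x":0,"y":0,"z":-4.5,"turn":0},{"x":0,"y":0,"z":-4.5,"turn":0}]' >/dev/null; python3 -m crank '[{"x":0,"y":0,"z":-4.5,"turn":0},{"x":0,"y":0,"z":-4.5,"turn":0},{"x":0,"y":0,"z":-4.5,"turn":0},{"x":0,"y":0,"z":-4.5,"turn":0},{"x":0,"y":0,"z":0,"turn":0}]'
```

```text
time: 36.3
tool_pos: [0.5717, 0.3235, 0.0285]
time: 36.8
tool_pos: [0.5721, 0.3238, 0.0286]
tool_rot: [-0.0, 0.999, -0.04, 0.001]
contact_force: [-0.6, -0.5, 4.3]
gripper_width: 0.549
grasp_force: 62.0
time: 37.8
tool_pos: [0.5729, 0.3242, 0.3923]
tool_rot: [-0.003, 0.999, -0.04, 0.006]
contact_force: [-0.5, -0.2, -0.3]
gripper_width: 0.541
grasp_force: 61.7
```

```bash
python3 -m crank '[{"x":0.43,"y":4.57,"z":0,"turn":0},{"x":0.43,"y":4.57,"z":0,"turn":0},{"x":0.43,"y":4.57,"z":0,"turn":0},{"x":0.43,"y":4.57,"z":0,"turn":0},{"x":0.43,"y":4.57,"z":0,"turn":0}]' >/dev/null;python3 -m crank '[{"x":0.43,"y":4.57,"z":0,"turn":0},{"x":0.43,"y":4.57,"z":0,"turn":0},{"x":0.43,"y":4.57,"z":0,"turn":0},{"x":0.43,"y":4.57,"z":0,"turn":0},{"x":0.43,"y":4.57,"z":0,"turn":0}]' >/dev/null;python3 -m crank '[{"x":0.43,"y":4.57,"z":0,"turn":0},{"x":0.43,"y":4.57,"z":0,"turn":0},{"x":0.43,"y":4.57,"z":0,"turn":0},{"x":0.43,"y":4.57,"z":0,"turn":0},{"x":0.43,"y":4.57,"z":0,"turn":0}]' >/dev/null;python3 -m crank '[{"x":0,"y":0,"z":4.5,"turn":0},{"x":0,"y":0,"z":4.5,"turn":0},{"x":0,"y":0,"z":4.5,"turn":0},{"x":0,"y":0,"z":4.5,"turn":0},{"x":0,"y":0,"z":4.5,"turn":0}]' >/dev/null;python3 -m crank '[{"x":0,"y":0,"z":4,"turn":0},{"x":0,"y":0,"z":0,"turn":0},{"x":0,"y":0,"z":0,"turn":0}]'
cat >> h.py <<'E'
def cup(c,zo):
    s=manip.state();ps=yaw(s);t=np.array(s['tool_pos']);e=np.array(c)-t[:2]
    print('t',s['time'],'tcp',t,'x %.2f y %.2f z %.2f'%(100*(e@[np.cos(ps),np.sin(ps)]),100*(e@[np.sin(ps),-np.cos(ps)]),100*(t[2]-.014-zo)))
E
python3 -c "
from h import *
cup((.5816,-.365),.0256);same('w15')"
```

```text
time: 40.1
tool_pos: [0.5807, -0.3643, 0.1167]
tool_rot: [-0.001, 0.999, -0.04, -0.001]
contact_force: [-0.3, -0.1, -0.6]
gripper_width: 0.54
grasp_force: 62.1
t 40.1 tcp [ 0.5807 -0.3643  0.1167] x 0.10 y 0.06 z 7.71
shift vs w4 px ((-2.1311499567649435, -3.077098631570877), 0.05290329011281331)
```

```bash
python3 -m crank '[{"x":0.1,"y":0.05,"z":2.5,"turn":0},{"x":0,"y":0,"z":2.5,"turn":0},{"x":0,"y":0,"z":1,"turn":0},{"x":0,"y":0,"z":0,"turn":0},{"x":0,"y":0,"z":0,"turn":0}]';python3 -c "
from h import *
cup((.5816,-.365),.0256)"
```

```text
time: 40.65
tool_pos: [0.5836, -0.3665, 0.0603]
tool_rot: [0.001, 0.999, -0.04, 0.001]
contact_force: [-0.6, 0.1, -0.5]
gripper_width: 0.543
grasp_force: 62.1
t 40.65 tcp [ 0.5836 -0.3665  0.0603] x -0.22 y -0.13 z 2.07
```

```bash
python3 -m crank '[{"x":-0.2,"y":-0.13,"z":0,"turn":0},{"x":0,"y":0,"z":0.7,"turn":0},{"x":0,"y":0,"z":0.6,"turn":0},{"x":0,"y":0,"z":0,"turn":0},{"x":0,"y":0,"z":0,"turn":0}]';python3 -c "
from h import *
cup((.5816,-.365),.0256)"
```

```text
time: 41.15
tool_pos: [0.5802, -0.3638, 0.0442]
tool_rot: [-0.0, 0.999, -0.04, -0.0]
contact_force: [-0.3, -0.9, -0.8]
gripper_width: 0.541
grasp_force: 62.1
t 41.15 tcp [ 0.5802 -0.3638  0.0442] x 0.15 y 0.11 z 0.46
```

```bash
python3 -m crank '[{"x":0.05,"y":0.05,"z":0.25,"turn":0},{"x":0,"y":0,"z":0.2,"turn":0},{"x":0,"y":0,"z":0,"turn":0},{"x":0,"y":0,"z":0,"turn":0}]';python3 -c "
from h import *
cup((.5816,-.365),.0256)"
```

```text
time: 41.55
tool_pos: [0.581, -0.3646, 0.0402]
tool_rot: [-0.0, 0.999, -0.04, -0.0]
contact_force: [-0.4, 0.1, -0.1]
gripper_width: 0.546
grasp_force: 62.1
t 41.55 tcp [ 0.581  -0.3646  0.0402] x 0.06 y 0.03 z 0.06
```

```bash
python3 -m crank '[{"x":0,"y":0,"z":0,"turn":0},{"x":0,"y":0,"z":0,"turn":0},{"x":0,"y":0,"z":0,"turn":0},{"x":0,"y":0,"z":0,"turn":0},{"x":0,"y":0,"z":0,"turn":0}]' 75|tail -3; python3 -m crank '[{"x":0,"y":0,"z":-2,"turn":0},{"x":0,"y":0,"z":-4.5,"turn":0},{"x":0,"y":0,"z":-4.5,"turn":0},{"x":0,"y":0,"z":-4.5,"turn":0},{"x":0,"y":0,"z":0,"turn":0}]' |head -2; python3 -c "
from h import *
rings('w16',[(.5816,-.365)])"
python3 -m crank '[{"x":0,"y":0,"z":-4.5,"turn":0},{"x":0,"y":0,"z":-4.5,"turn":0},{"x":0,"y":0,"z":-4.5,"turn":0},{"x":0,"y":0,"z":-4.5,"turn":0}]' |head -2
```

```text
contact_force: [0.6, 0.3, 0.1]
gripper_width: 0.751
grasp_force: 0.0
time: 42.55
tool_pos: [0.5846, -0.3673, 0.2057]
t 42.55 tcp [ 0.5846 -0.3673  0.2057] psi deg -4.527709419494928
(0.5816, -0.365) c [ 0.5811 -0.3641] [ 0.5818 -0.3644] rect mm 5.483989603817463 33.71930867433548 zmax 0.10968281283618425 ang 91.883705 -> x -0.37 y -0.29 cm turn -0.112
time: 43.0
tool_pos: [0.5805, -0.3642, 0.3748]
```

Spent0 is home, with its ring top at .1097 like the others were. Next is spent1.

```bash
for i in 1; do python3 -m crank '[{"x":-0.79,"y":-4.63,"z":0,"turn":0},{"x":-0.79,"y":-4.63,"z":0,"turn":0},{"x":-0.79,"y":-4.63,"z":0,"turn":0},{"x":-0.79,"y":-4.63,"z":0,"turn":0},{"x":-0.79,"y":-4.63,"z":0,"turn":0}]' >/dev/null;python3 -m crank '[{"x":-0.79,"y":-4.63,"z":0,"turn":0},{"x":-0.79,"y":-4.63,"z":0,"turn":0},{"x":-0.79,"y":-4.63,"z":0,"turn":0},{"x":-0.79,"y":-4.63,"z":0,"turn":0},{"x":-0.79,"y":-4.63,"z":0,"turn":0}]' >/dev/null;python3 -m crank '[{"x":-0.79,"y":-4.63,"z":0,"turn":0},{"x":-0.79,"y":-4.63,"z":0,"turn":0},{"x":-0.79,"y":-4.63,"z":0,"turn":0},{"x":-0.79,"y":-4.63,"z":0,"turn":0},{"x":-0.79,"y":-4.63,"z":0,"turn":0}]' >/dev/null; python3 -m crank '[{"x":-0.79,"y":-4.63,"z":0,"turn":0},{"x":0,"y":0,"z":4.5,"turn":0},{"x":0,"y":0,"z":4.5,"turn":0},{"x":0,"y":0,"z":4.5,"turn":0},{"x":0,"y":0,"z":4.5,"turn":0}]' >/dev/null;python3 -m crank '[{"x":0,"y":0,"z":0,"turn":0},{"x":0,"y":0,"z":0,"turn":0},{"x":0,"y":0,"z":0,"turn":0}]' >/dev/null;done; python3 -c "
from h import *
rings('w17',[(.5134,.384),(.366,.327)],.003)"
```

```text
t 45.3 tcp [0.515  0.3846 0.1986] psi deg -4.5409637192344965
(0.5134, 0.384) c [0.5131 0.385 ] [0.5155 0.3851] rect mm 31.63192793726921 4.9529001116752625 zmax 0.09864396422899221 ang -176.92801 -> x -0.20 y -0.02 cm turn 1.438
(0.366, 0.327) c [0.3656 0.3275] [0.3713 0.3284] rect mm 30.622541904449463 5.36494143307209 zmax 0.09829404772871693 ang -175.65543 -> x -14.45 y 6.88 cm turn 1.416
```

```bash
python3 -m crank '[{"x":-0.15,"y":0,"z":3.5,"turn":0},{"x":0,"y":0,"z":3.5,"turn":0},{"x":0,"y":0,"z":3.5,"turn":0},{"x":0,"y":0,"z":3,"turn":0},{"x":0,"y":0,"z":0,"turn":0}]' >/dev/null;python3 -m crank '[{"x":0,"y":0,"z":2.6,"turn":0},{"x":0,"y":0,"z":0,"turn":0},{"x":0,"y":0,"z":0,"turn":0},{"x":0,"y":0,"z":0,"turn":0}]' >/dev/null; python3 -c "
from h import *
cup((.5135,.385),.0165)"
```

```text
t 46.25 tcp [0.5138 0.385  0.0374] x -0.03 y -0.00 z 0.69
```

```bash
python3 -m crank '[{"x":0,"y":0,"z":0.65,"turn":0},{"x":0,"y":0,"z":0,"turn":0},{"x":0,"y":0,"z":0,"turn":0}]'|head -2; python3 -m crank '[{"x":0,"y":0,"z":0,"turn":0},{"x":0,"y":0,"z":0,"turn":0},{"x":0,"y":0,"z":0,"turn":0},{"x":0,"y":0,"z":0,"turn":0},{"x":0,"y":0,"z":0,"turn":0}]' 20; python3 -m crank '[{"x":0,"y":0,"z":-1,"turn":0},{"x":0,"y":0,"z":-3,"turn":0},{"x":0,"y":0,"z":-4.5,"turn":0},{"x":0,"y":0,"z":-4.5,"turn":0},{"x":0,"y":0,"z":-4.5,"turn":0}]' >/dev/null; python3 -m crank '[{"x":0,"y":0,"z":-4.5,"turn":0},{"x":0,"y":0,"z":-4.5,"turn":0},{"x":0,"y":0,"z":-4.5,"turn":0},{"x":0,"y":0,"z":-4.5,"turn":0},{"x":0,"y":0,"z":0,"turn":0}]'
```

```text
time: 46.55
tool_pos: [0.5121, 0.3839, 0.0279]
time: 47.05
tool_pos: [0.5125, 0.3842, 0.0283]
tool_rot: [-0.0, 0.999, -0.04, 0.0]
contact_force: [0.6, -0.0, 4.2]
gripper_width: 0.548
grasp_force: 62.0
time: 48.05
tool_pos: [0.5135, 0.3848, 0.3925]
tool_rot: [-0.004, 0.999, -0.04, 0.006]
contact_force: [0.1, 0.8, 1.1]
gripper_width: 0.542
grasp_force: 61.8
```

```bash
python3 -m crank '[{"x":0.27,"y":4.63,"z":0,"turn":0},{"x":0.27,"y":4.63,"z":0,"turn":0},{"x":0.27,"y":4.63,"z":0,"turn":0},{"x":0.27,"y":4.63,"z":0,"turn":0},{"x":0.27,"y":4.63,"z":0,"turn":0}]' >/dev/null;python3 -m crank '[{"x":0.27,"y":4.63,"z":0,"turn":0},{"x":0.27,"y":4.63,"z":0,"turn":0},{"x":0.27,"y":4.63,"z":0,"turn":0},{"x":0.27,"y":4.63,"z":0,"turn":0},{"x":0.27,"y":4.63,"z":0,"turn":0}]' >/dev/null;python3 -m crank '[{"x":0.27,"y":4.63,"z":0,"turn":0},{"x":0.27,"y":4.63,"z":0,"turn":0},{"x":0.27,"y":4.63,"z":0,"turn":0},{"x":0.27,"y":4.63,"z":0,"turn":0},{"x":0.27,"y":4.63,"z":0,"turn":0}]' >/dev/null;python3 -m crank '[{"x":0.27,"y":4.63,"z":0,"turn":0},{"x":0,"y":0,"z":4.5,"turn":0},{"x":0,"y":0,"z":4.5,"turn":0},{"x":0,"y":0,"z":4.5,"turn":0},{"x":0,"y":0,"z":4.5,"turn":0}]' >/dev/null;python3 -m crank '[{"x":0,"y":0,"z":2,"turn":0},{"x":0,"y":0,"z":0,"turn":0},{"x":0,"y":0,"z":0,"turn":0},{"x":0,"y":0,"z":0,"turn":0}]' >/dev/null
python3 -c "
from h import *
cup((.4974,-.357),.0253)"
```

```text
t 50.45 tcp [ 0.4975 -0.3587  0.1853] x -0.02 y -0.17 z 14.60
```

```bash
python3 -m crank '[{"x":0,"y":-0.15,"z":3.5,"turn":0},{"x":0,"y":0,"z":3.5,"turn":0},{"x":0,"y":0,"z":3.5,"turn":0},{"x":0,"y":0,"z":1.5,"turn":0},{"x":0,"y":0,"z":0,"turn":0}]' >/dev/null; python3 -m crank '[{"x":0,"y":0,"z":0,"turn":0},{"x":0,"y":0,"z":0,"turn":0},{"x":0,"y":0,"z":0,"turn":0},{"x":0,"y":0,"z":0,"turn":0}]'|tail -3; python3 -c "
from h import *
cup((.4974,-.357),.0253)"
```

```text
contact_force: [0.7, 0.2, -1.1]
gripper_width: 0.545
grasp_force: 62.2
t 51.35 tcp [ 0.4974 -0.3571  0.0644] x -0.00 y -0.01 z 2.51
```

```bash
python3 -m crank '[{"x":0,"y":0,"z":1,"turn":0},{"x":0,"y":0,"z":0.8,"turn":0},{"x":0,"y":0,"z":0.4,"turn":0},{"x":0,"y":0,"z":0.2,"turn":0},{"x":0,"y":0,"z":0,"turn":0}]' >/dev/null; python3 -m crank '[{"x":0,"y":0,"z":0,"turn":0},{"x":0,"y":0,"z":0,"turn":0},{"x":0,"y":0,"z":0,"turn":0}]'|sed -n 4p; python3 -c "
from h import *
cup((.4974,-.357),.0253)"
```

```text
contact_force: [-2.5, 3.2, 7.0]
t 52.15 tcp [ 0.4962 -0.3559  0.0393] x 0.13 y 0.10 z 0.00
```

```bash
python3 -m crank '[{"x":0,"y":0,"z":0,"turn":0},{"x":0,"y":0,"z":0,"turn":0},{"x":0,"y":0,"z":0,"turn":0},{"x":0,"y":0,"z":0,"turn":0},{"x":0,"y":0,"z":0,"turn":0}]' 75|tail -3; python3 -m crank '[{"x":0,"y":0,"z":-2,"turn":0},{"x":0,"y":0,"z":-4.5,"turn":0},{"x":0,"y":0,"z":-4.5,"turn":0},{"x":0,"y":0,"z":-4.5,"turn":0},{"x":0,"y":0,"z":0,"turn":0}]' |head -2; python3 -c "
from h import *
rings('w18',[(.4974,-.357)])"
python3 -m crank '[{"x":0,"y":0,"z":-4.5,"turn":0},{"x":0,"y":0,"z":-4.5,"turn":0},{"x":0,"y":0,"z":-4.5,"turn":0},{"x":0,"y":0,"z":-4.5,"turn":0}]' |head -2
python3 -m crank '[{"x":-1.23,"y":-4.48,"z":0,"turn":0},{"x":-1.23,"y":-4.48,"z":0,"turn":0},{"x":-1.23,"y":-4.48,"z":0,"turn":0},{"x":-1.23,"y":-4.48,"z":0,"turn":0},{"x":-1.23,"y":-4.48,"z":0,"turn":0}]' >/dev/null
python3 -m crank '[{"x":-1.23,"y":-4.48,"z":0,"turn":0},{"x":-1.23,"y":-4.48,"z":0,"turn":0},{"x":-1.23,"y":-4.48,"z":0,"turn":0},{"x":-1.23,"y":-4.48,"z":0,"turn":0},{"x":-1.23,"y":-4.48,"z":0,"turn":0}]' >/dev/null
python3 -m crank '[{"x":-1.23,"y":-4.48,"z":0,"turn":0},{"x":-1.23,"y":-4.48,"z":0,"turn":0},{"x":-1.23,"y":-4.48,"z":0,"turn":0},{"x":-1.23,"y":-4.48,"z":0,"turn":0},{"x":-1.23,"y":-4.48,"z":0,"turn":0}]' >/dev/null
python3 -m crank '[{"x":0,"y":0,"z":4.5,"turn":0},{"x":0,"y":0,"z":4.5,"turn":0},{"x":0,"y":0,"z":4.5,"turn":0},{"x":0,"y":0,"z":4.5,"turn":0},{"x":0,"y":0,"z":0,"turn":0}]' >/dev/null;python3 -m crank '[{"x":0,"y":0,"z":0,"turn":0},{"x":0,"y":0,"z":0,"turn":0},{"x":0,"y":0,"z":0,"turn":0}]' >/dev/null; python3 -c "
from h import *
rings('w19',[(.366,.327)],.003)"
```

```text
contact_force: [0.2, 0.4, 0.8]
gripper_width: 0.749
grasp_force: 0.0
time: 53.15
tool_pos: [0.5001, -0.3594, 0.2033]
t 53.15 tcp [ 0.5001 -0.3594  0.2033] psi deg -4.531580234833211
(0.4974, -0.357) c [ 0.4976 -0.3555] [ 0.5    -0.3555] rect mm 31.138062477111816 4.912256263196468 zmax 0.11007330500004078 ang -176.36618 -> x -0.28 y -0.37 cm turn 1.428
time: 53.6
tool_pos: [0.4962, -0.356, 0.3734]
t 55.9 tcp [0.3676 0.3291 0.1973] psi deg -4.544504745932587
(0.366, 0.327) c [0.3643 0.3274] [0.3671 0.3276] rect mm 32.690975815057755 4.942231345921755 zmax 0.0982347634244026 ang -172.50694 -> x -0.31 y 0.19 cm turn 1.361
```

```bash
python3 -m crank '[{"x":-0.25,"y":0.18,"z":3.5,"turn":0},{"x":0,"y":0,"z":3.5,"turn":0},{"x":0,"y":0,"z":3.5,"turn":0},{"x":0,"y":0,"z":3,"turn":0},{"x":0,"y":0,"z":0,"turn":0}]' >/dev/null;python3 -m crank '[{"x":0,"y":0,"z":2.4,"turn":0},{"x":0,"y":0,"z":0,"turn":0},{"x":0,"y":0,"z":0,"turn":0},{"x":0,"y":0,"z":0,"turn":0}]' >/dev/null; python3 -c "
from h import *
cup((.3648,.3274),.0165)"
```

```text
t 56.85 tcp [0.3648 0.3274 0.0372] x 0.00 y 0.00 z 0.67
```

```bash
python3 -m crank '[{"x":0,"y":0,"z":0.65,"turn":0},{"x":0,"y":0,"z":0,"turn":0},{"x":0,"y":0,"z":0,"turn":0}]'|head -2; python3 -m crank '[{"x":0,"y":0,"z":0,"turn":0},{"x":0,"y":0,"z":0,"turn":0},{"x":0,"y":0,"z":0,"turn":0},{"x":0,"y":0,"z":0,"turn":0},{"x":0,"y":0,"z":0,"turn":0}]' 20; python3 -m crank '[{"x":0,"y":0,"z":-1,"turn":0},{"x":0,"y":0,"z":-3,"turn":0},{"x":0,"y":0,"z":-4.5,"turn":0},{"x":0,"y":0,"z":-4.5,"turn":0},{"x":0,"y":0,"z":-4.5,"turn":0}]' >/dev/null; python3 -m crank '[{"x":0,"y":0,"z":-4.5,"turn":0},{"x":0,"y":0,"z":-4.5,"turn":0},{"x":0,"y":0,"z":-4.5,"turn":0},{"x":0,"y":0,"z":-4.5,"turn":0},{"x":0,"y":0,"z":0,"turn":0}]'
```

```text
time: 57.15
tool_pos: [0.3633, 0.3265, 0.0284]
time: 57.65
tool_pos: [0.3638, 0.3268, 0.0288]
tool_rot: [-0.0, 0.999, -0.04, 0.0]
contact_force: [-0.2, 0.7, 4.0]
gripper_width: 0.543
grasp_force: 61.8
time: 58.65
tool_pos: [0.3646, 0.3273, 0.3916]
tool_rot: [-0.004, 0.999, -0.04, 0.005]
contact_force: [-0.3, 0.5, -0.3]
gripper_width: 0.541
grasp_force: 62.0
```

```bash
python3 -m crank '[{"x":0.68,"y":4.47,"z":0,"turn":0},{"x":0.68,"y":4.47,"z":0,"turn":0},{"x":0.68,"y":4.47,"z":0,"turn":0},{"x":0.68,"y":4.47,"z":0,"turn":0},{"x":0.68,"y":4.47,"z":0,"turn":0}]' >/dev/null;python3 -m crank '[{"x":0.68,"y":4.47,"z":0,"turn":0},{"x":0.68,"y":4.47,"z":0,"turn":0},{"x":0.68,"y":4.47,"z":0,"turn":0},{"x":0.68,"y":4.47,"z":0,"turn":0},{"x":0.68,"y":4.47,"z":0,"turn":0}]' >/dev/null;python3 -m crank '[{"x":0.68,"y":4.47,"z":0,"turn":0},{"x":0.68,"y":4.47,"z":0,"turn":0},{"x":0.68,"y":4.47,"z":0,"turn":0},{"x":0.68,"y":4.47,"z":0,"turn":0},{"x":0.68,"y":4.47,"z":0,"turn":0}]' >/dev/null;python3 -m crank '[{"x":0,"y":0,"z":4.5,"turn":0},{"x":0,"y":0,"z":4.5,"turn":0},{"x":0,"y":0,"z":4.5,"turn":0},{"x":0,"y":0,"z":4.5,"turn":0},{"x":0,"y":0,"z":2,"turn":0}]' >/dev/null;python3 -m crank '[{"x":0,"y":0,"z":0,"turn":0},{"x":0,"y":0,"z":0,"turn":0},{"x":0,"y":0,"z":0,"turn":0},{"x":0,"y":0,"z":0,"turn":0}]' >/dev/null
python3 -c "
from h import *
cup((.4132,-.349),.0258)"
```

```text
t 61.05 tcp [ 0.4128 -0.3509  0.1858] x 0.02 y -0.20 z 14.60
```

```bash
python3 -m crank '[{"x":0,"y":-0.2,"z":3.5,"turn":0},{"x":0,"y":0,"z":3.5,"turn":0},{"x":0,"y":0,"z":3.5,"turn":0},{"x":0,"y":0,"z":1.5,"turn":0},{"x":0,"y":0,"z":0,"turn":0}]' >/dev/null; python3 -m crank '[{"x":0,"y":0,"z":0,"turn":0},{"x":0,"y":0,"z":0,"turn":0},{"x":0,"y":0,"z":0,"turn":0},{"x":0,"y":0,"z":0,"turn":0}]'|sed -n 4p; python3 -c "
from h import *
cup((.4132,-.349),.0258)"
```

```text
contact_force: [0.4, -0.6, -1.7]
t 61.95 tcp [ 0.4128 -0.3487  0.0648] x 0.05 y 0.03 z 2.50
```

```bash
python3 -m crank '[{"x":0,"y":0,"z":1,"turn":0},{"x":0,"y":0,"z":0.8,"turn":0},{"x":0,"y":0,"z":0.4,"turn":0},{"x":0,"y":0,"z":0.2,"turn":0},{"x":0,"y":0,"z":0,"turn":0}]' >/dev/null; python3 -m crank '[{"x":0,"y":0,"z":0,"turn":0},{"x":0,"y":0,"z":0,"turn":0},{"x":0,"y":0,"z":0,"turn":0}]'|sed -n 4p; python3 -c "
from h import *
cup((.4132,-.349),.0258)"; python3 -m crank '[{"x":0,"y":0,"z":0,"turn":0},{"x":0,"y":0,"z":0,"turn":0},{"x":0,"y":0,"z":0,"turn":0},{"x":0,"y":0,"z":0,"turn":0},{"x":0,"y":0,"z":0,"turn":0}]' 75|tail -3; python3 -m crank '[{"x":0,"y":0,"z":-2,"turn":0},{"x":0,"y":0,"z":-4.5,"turn":0},{"x":0,"y":0,"z":-4.5,"turn":0},{"x":0,"y":0,"z":-4.5,"turn":0},{"x":0,"y":0,"z":0,"turn":0}]' |head -2
python3 -m crank '[{"x":-2,"y":4,"z":-2,"turn":0},{"x":-2,"y":4,"z":-2,"turn":0},{"x":-2,"y":4,"z":-2,"turn":0},{"x":0,"y":0,"z":0,"turn":0},{"x":0,"y":0,"z":0,"turn":0}]' | head -2
python3 - <<'E'
from h import *
rings('w20',[(.5816,-.365),(.4974,-.357),(.4132,-.349)])
p,d=manip.grab_frame("scene"); cv2.imwrite("pics/s5.png",cv2.resize(p[110:310,90:350,::-1],None,fx=3,fy=3,interpolation=cv2.INTER_CUBIC))
E
```

```text
contact_force: [-4.2, 4.2, 8.7]
t 62.75 tcp [ 0.4116 -0.3473  0.0399] x 0.17 y 0.15 z 0.01
contact_force: [0.3, 0.5, 0.4]
gripper_width: 0.746
grasp_force: 0.0
time: 63.75
tool_pos: [0.4151, -0.3512, 0.2031]
time: 64.25
tool_pos: [0.3423, -0.4635, 0.2542]
t 64.25 tcp [ 0.3423 -0.4635  0.2542] psi deg -4.652026237847669
(0.5816, -0.365) none 0
(0.4974, -0.357) c [ 0.4957 -0.3563] [ 0.4944 -0.3568] rect mm 32.80813246965408 5.811866372823715 zmax 0.11001244358723848 ang -177.34666 -> x 14.42 y -11.93 cm turn 1.443
(0.4132, -0.349) c [ 0.4123 -0.3474] [ 0.4123 -0.3483] rect mm 33.25473144650459 5.723266396671534 zmax 0.10980828239128637 ang -173.46034 -> x 6.03 y -12.15 cm turn 1.375
```

View pics/s5.png

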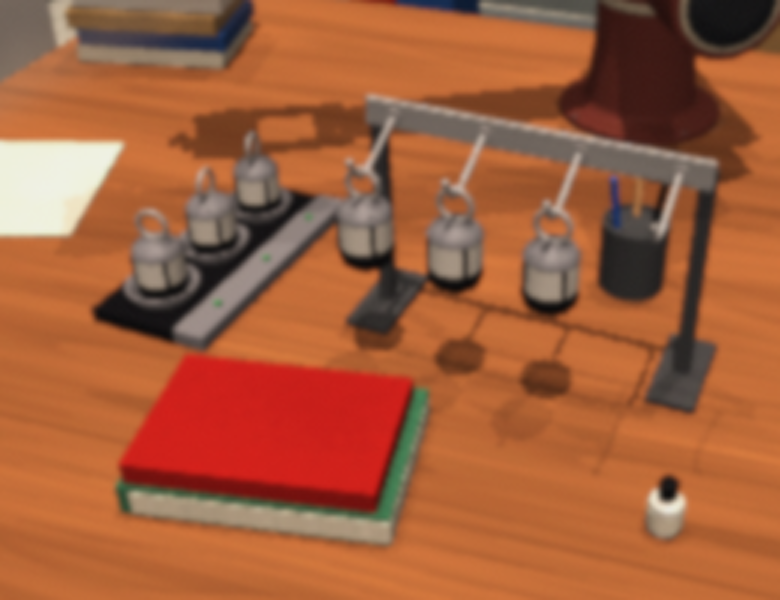

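The picture shows three lanterns hanging in the bends at (365,220), (455,245) and (552,265). Three stand upright in the cups at (258,185), (213,220) and (160,265), and the books, bottle and pen cup are where they were. I'll hand the job in.

```bash
python3 -c "
from plant import manip
print(manip.job_done())"
```

```text
the job is handed in; nothing more can be done
None
```

I handed the job in at about 64 s: in the last picture all three charged lanterns hang freely on hooks 1 to 3, and all three spent lanterns stand upright and fully home in the charger cups.

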